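# Fit the charged battery pack in the data logger

### The job

Fit the charged battery pack (green label) into the open bay of the data logger: contact end first under the cover bar with the tail high, press it against the sprung contacts, just far enough not to bend them, and rock the tail down until the pack lies flat on the bay floor, then slide the orange lock fully forward over its tail. Go by feel and gently, never forcing the plastic, and leave the spent pack (red label) and the other things lying about where they are.

Things in the scene. Friction and masses are not known exactly. Their poses are not given: they have to be found in the camera images.
- pack_charged: Charged battery pack, dark grey, green label on top, about 0.15 kg, flat on the bench, label up. Origin on its underside; x along its length to the nose, z up. Main block 52 mm long (x -30 to +22), 38 wide (y), 26 high, ribbed flat sides to hold it by. Nose: a tongue 6 mm high, 28 wide from the block's foot to x = +34, brass contacts on its end. Tail: a ledge 9 high, 28 wide, x -30 to -36 mm.
- pack_spent: Spent battery pack, same shape and axes, red label on top. It lies on the bench (which of the two packs is on the left varies); leave it there.
- logger: Light grey data logger fixed on the bench, 166 x 116 mm over its flange. Origin on the bench below point bay; z up, x to the display, away from the robot (hump x +60 to +84 mm, 50 mm over the bench). On it sits a dark battery shoe with the open bay, clamped by screws in slots, so shoe and bay stand up to 5 mm further fore or aft (x) than point bay says; no pose tells how far: feel for it or look.
- bay (a point): Point on the bay floor, 30 mm above the bench; axes as the logger's. With the shoe at mid slot, the home of the pack's origin (nose along +x). From there, in the shoe: tail wall at x -36, 9 mm high over the floor; side walls 40.4 mm apart, 10 high, chamfered 3.5 at the top, flat outside to y +-34; cover bar over the contacts from x +29.5 onwards, underside 9.5 and top 13 mm over the floor.
- contacts (a joint): Travel of the sprung contacts under the cover bar, in +x (m): 0 free, face at x +30.5 mm in the shoe. 3 N to start, then 1.3 N a mm: 7.5 N at 0.0035, where the pack is home against the tail wall; over 0.0055 (10 N) they bend, stop at 0.0065. Free, the bay is 3.5 mm too short: with the pack 15 to 18 degrees nose down, tongue on the floor under the bar, press 3 to 4.5 mm and bring the tail down.
- lock (a joint): Travel of the orange slide lock along +x (m): 0 to 0.002 (open) at the start, 0.008 fully forward, friction 2 N. Its thumb tab, x -63.5 to -54.5 mm in the shoe at 0, 24 mm wide, is 20 mm over the bay floor, its plate 10 to 13 mm; push the tab from behind. Forward, the plate reaches 4.5 mm over the ledge of a pack that is down; a pack not down blocks it.
- caliper: Steel vernier caliper, 220 x 68 x 12 mm, lying on the bench on the right, nearer the robot; leave it.
- usb_key: Small black memory key, 54 x 18 x 9 mm, on the bench behind the logger to the left; leave it.
- hex_key: Black hex key, 84 mm long, 4 mm thick, on the bench behind the logger to the right; leave it.
Not all that is in view belongs to the job. Leave any turquoise look-alike of the pack_charged alone.

How it is judged (in metres and radians):
On the way, in this order (a step that is already met when the one before it is completed fails the run):
1. the charged pack's nose presses the contacts back while its tail is still high, the lock open (value of joint contacts above 0.0015 m and angle between pack_charged's own z axis and vertical above 0.1 rad and horizontal distance between pack_charged and bay below 0.016 m and value of joint lock below 0.004 m), for 0.1 s.
2. the charged pack lies flat on the bay floor, the lock still open (angle between pack_charged's own z axis and vertical below 0.035 rad and z of pack_charged in the frame of bay below 0.0015 m and horizontal distance between pack_charged and bay below 0.007 m and value of joint lock below 0.005 m and value of joint contacts above 0.0025 m), for 0.2 s.
At the end, for the whole second after the job is handed in: The charged pack is at rest, flat (within 2 degrees) on the bay floor (within 1.5 mm), in line with the bay and within 7 mm of site bay, its nose holding the contacts pressed back by more than 2.5 mm, and the orange lock is forward by more than 6.5 of its 8 mm (angle between pack_charged's own z axis and vertical below 0.035 rad and z of pack_charged in the frame of bay between -0.0015 and 0.0015 m and horizontal distance between pack_charged and bay below 0.007 m and angle between the x axis of pack_charged and the x axis of logger, either way round below 0.08 rad and value of joint contacts above 0.0025 m and value of joint lock above 0.0065 m and linear speed of pack_charged below 0.01 m/s); the robot touches nothing.
It fails at once if the charged pack is forced: over 60 N between it and the logger, all contacts added up (the springs alone make 15 N) (contact force between pack_charged and logger above 60 N).
It fails at once if the sprung contacts are pushed too far and bent (over 5.5 mm) (value of joint contacts above 0.0055 m).
It fails at once if the robot presses on the logger or its lock with more than 35 N (contact force between any of the arm, the fingers and logger above 35 N).
It fails at once if the spent pack is moved by more than 15 mm (distance of pack_spent from where it was at the start of the episode above 0.015 m).
It fails at once if the caliper, memory key or hex key is moved by more than 15 mm (distance of any of caliper, usb_key, hex_key from where it was at the start of the episode above 0.015 m).
It also fails if it takes over 67 s, if anything falls off the work surface, if the arm or the gripper's body presses on something with over 40 N, if the wrist force passes 120 N, or if a joint passes its speed limit or range.

### The arm

A 6-joint arm with a two-finger parallel gripper is mounted at the origin on the work surface; the furniture and walls round the work are solid. World frame = base frame: x ahead of the robot, y to its left, z up, the work surface at z = 0. Lengths are in mm, angles in rad, forces in N, time in s.
With the tool pointing down it reaches from about 300 to 775 mm from the base axis. Payload 14.6 kg.
Tool frame: the origin (TCP) lies on the centre line of the jaws, within the pads' length; the fingertips stand manip.tcp_to_tips ahead of it and the grasp point (between the pads) lies 5 mm behind it (manip.tcp_to_tips is the distance from the TCP to the fingertips, in mm); z points along the fingers, y is the direction in which the jaws open and shut (so a half turn about z gives the same grasp; the last joint's range is limited). The gripper opens to 94 mm and grips with 3 to 60 N. Pads are 16 mm wide; open, the fingers measure 119 mm over their backs; the gripper's body (75 mm by 177 mm) begins 78 mm behind the grasp point.
Start: joints at [1.267, 0.3, 1.521, -0, 1.321, -0.067], TCP at [129.024, 534.642, 219.446] pointing down, gripper open.
Joint ranges: [-3.03, 3.03], [-0.79, 2.21], [0.23, 2.52], [-1.04, 4.18], [0, 3.07], [-2.55, 2.55]. Speed limits (rad/s): [2.22, 2.22, 2.57, 3.14, 3.14, 3.14].

### API

Orientations are given as [roll, pitch, yaw] about the fixed x, y, z axes, in that order (R = Rz(yaw) Ry(pitch) Rx(roll)).
In Python, from cell import manip, optics, workorder gives the robot as it stands. The module is installed in compiled form; this text tells all that it offers.
- The arm moves only by the tool jog_arm, never from a script. Its argument "deltas" is text: rows parted by semicolons, each of 5 numbers parted by spaces: the shift along the tool's x, y, z in mm, then the turn about the tool's z in rad, then the finger opening in mm, from 0 to 94. In form: tx ty tz twist grip; .... A call has exactly 10 rows; each row is the pose to reach, as a shift and turn from the pose commanded when the call began, along the tool's axes at that moment; what a row does not reach only later rows make up. A row lasts 1/8 s, in which the tool goes at most 62.5 mm and 10.7 degrees, less where a joint would pass 70% of its speed; a pose out of reach is approached as far as the arm can. A call with a gripper value outside its range is refused whole. The fingers move at their own pace and stop on an object; "squeeze" is the grip in N (left out, the last holds). Time passes only in rows, so rows that repeat a pose let the fingers close, or fill a call up. It gives the time, the measured TCP pose, the force and the opening at its end, in the units of the state.
- manip.read_state(): the state, without advancing time (a new reading comes with each control period).
- optics.camera(name): name is "side" or "top"; returns (picture, depth): 420x560x3 uint8, red, green, blue; 420x560 float32, mm along the optical axis (not along the pixel's ray), 0 where there is no reading.
- optics.get_calibration(name): a dict with "intrinsics" (3x3 intrinsics, pixels), "R" (3x3) and "t" (3): a world point X has camera coordinates R X + t. Camera axes: x right, y down, z forward; pixel columns grow to the right and rows downward; lengths in mm; the calibration is good to about 2 mm. A picture is of the moment at which its call begins. get_calibration takes no time and is no camera call.
- workorder.sign_off(): hands the job in, once; it reports no verdict.
The state is a dict: "clock": time; "joints": joint angles; "qd": joint speeds; "effort": joint torques, N m; "eef_pos": TCP position; "eef_rot": TCP orientation; "wrist_force": force on the tool from outside, world axes, zero at the start; "moment": the same for the moment, N m; "finger_gap": finger opening in mm.
Only numpy, scipy, OpenCV 4.12 (cv2) and the standard library are available. Lean on these libraries where they do the work, as an engineer would, in place of code of your own. Each camera call takes 0.05 s, during which the arm holds its last target.

## Working session

There is one attempt and no reset: what is moved stays moved. The work goes in short steps, Python scripts to look and compute and a tool call to move; the robot and the scene stay as the last step left them, time stands still between calls to the robot, and variables do not carry over. Pictures are saved under pics/ and viewed, and the job is handed in when it is done.

Besides the shell and the picture viewer there is one more tool, called after "Request:" as name(argument=value, ...) on one line, values as JSON. jog_arm: Moves the arm, as the interface text tells. Its arguments: {"type":"object","properties":{"deltas":{"type":"string"},"squeeze":{"type":"number"}},"required":["deltas"]}

```bash
ls; mkdir -p pics
cat > h.py <<'E'
import numpy as np,cv2
from cell import manip,optics,workorder
def snap(n,f):
    im,d=optics.camera(n); cv2.imwrite('pics/'+f+'.png',im[:,:,::-1]); np.savez('pics/'+f,im=im,d=d); return im,d
def pts(n,d):
    c=optics.get_calibration(n);K=c['intrinsics'];v,u=np.mgrid[:d.shape[0],:d.shape[1]]
    P=np.stack([(u-K[0,2])*d/K[0,0],(v-K[1,2])*d/K[1,1],d],-1)
    return (P-c['t'])@c['R']
E
python3 - <<'E'
from h import *
print(manip.read_state(),manip.tcp_to_tips)
for n in('side','top'):
    snap(n,n+'0');print(optics.get_calibration(n))
E
```

```text
pics
{'clock': 0.0, 'joints': array([ 1.26739627e+00,  3.00483370e-01,  1.52157852e+00, -1.34926868e-05,
        1.32070355e+00, -6.65991952e-02]), 'qd': array([-0.0001374 ,  0.00182333,  0.00164036,  0.00024225, -0.00180876,
       -0.00016926]), 'effort': array([ 1.16140742e-03, -5.31801081e+01, -3.52733409e+01,  7.09695392e-02,
        2.44496902e-02, -8.05746731e-05]), 'eef_pos': array([128.95838888, 534.41369016, 218.8806769 ]), 'eef_rot': array([-3.14042160e+00, -6.50087053e-05,  2.90479510e+00]), 'wrist_force': array([ 0.24106868,  0.82246859, -0.28651613]), 'moment': array([-0.01075863, -0.00835656, -0.00062144]), 'finger_gap': 93.70246217798734} 14.0
{'intrinsics': array([[497.68921422,   0.        , 282.78284569],
       [  0.        , 497.68921422, 213.82245305],
       [  0.        ,   0.        ,   1.        ]]), 'R': array([[ 0.25105153,  0.96797306, -0.00113772],
       [ 0.84422021, -0.21952997, -0.48897733],
       [-0.47356664,  0.12179802, -0.87229575]]), 't': array([-125.428972  , -334.32846637, 1284.31967657])}
{'intrinsics': array([[410.02095359,   0.        , 280.22176004],
       [  0.        , 410.02095359, 212.3695725 ],
       [  0.        ,   0.        ,   1.        ]]), 'R': array([[ 1.83394031e-02, -9.99831810e-01,  1.33160707e-04],
       [-9.80945368e-01, -1.80187425e-02, -1.93446399e-01],
       [ 1.93416263e-01,  3.41706811e-03, -9.81110836e-01]]), 't': array([ 12.37186263, 436.17876776, 975.13478467])}
```

View pics/side0.png

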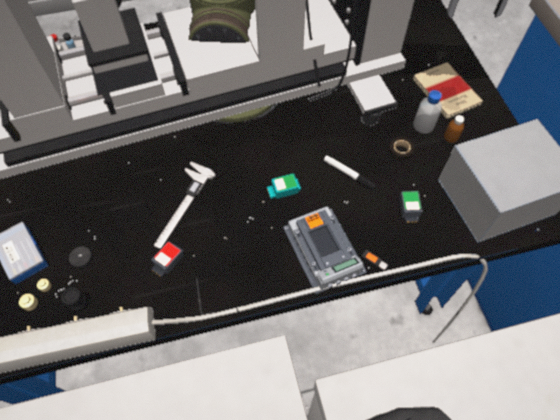

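View pics/top0.png

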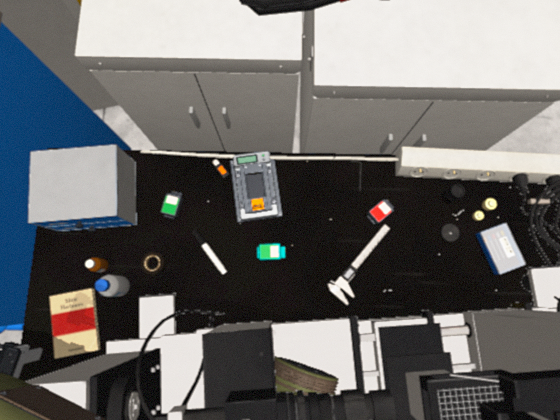

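Run:
```python
from h import *
for n,boxes in (('top',[(140,140,300,280)]),('side',[(265,170,435,300)])):
    z=np.load(f'pics/{n}0.npz');im=z['im'];d=z['d']
    P=pts(n,d)
    for (a,b,c,e) in boxes:
        cv2.imwrite(f'pics/{n}0c.png',cv2.resize(im[b:e,a:c,::-1],None,fx=4.6,fy=4.2 if n=='top' else 4.6,interpolation=cv2.INTER_CUBIC))
    hsv=cv2.cvtColor(im,cv2.COLOR_RGB2HSV)
    for nm,lo,hi in(('green',(55,120,60),(75,255,255)),('turq',(78,120,60),(95,255,255)),('red',(0,180,100),(4,255,255)),('orange',(8,180,120),(18,255,255))):
        m=cv2.inRange(hsv,lo,hi)
        k,l,s,c=cv2.connectedComponentsWithStats(m)
        for i in range(1,k):
            if s[i,4]>25:
                q=P[l==i]; print(n,nm,s[i],c[i].round(1),np.median(q,0).round(1))
```

```text
top green [161 203  17  12 128] [168.8 208.2] [445.2 302.2  25.7]
top green [261 245  10  13 118] [265.1 251.1] [340.9  56.3  25.6]
top turq [256 243  30  18 243] [271.2 251.7] [339.6  36.2   7.1]
top red [371 207  14  13  97] [377.4 213.1] [ 441.8 -224.8   25.8]
top red [ 51 308  44  28 841] [ 72.6 321.5] [162.1 520.   11.7]
top orange [218 166   9   8  47] [221.7 169.6] [553.4 175.7   7.9]
top orange [253 204   9   6  29] [256.9 206.2] [449.3  77.9  49.1]
top orange [ 92 259   7  11  29] [ 95.6 264.1] [299.3 459.6  52.6]
side green [283 175  13  14 115] [289.4 180.9] [339.7  56.4  26.8]
side green [403 192  16  10 137] [410.4 196.1] [444.5 302.4  26.7]
side turq [266 173  35  26 375] [283.1 188.2] [354.7  37.1   9.6]
side red [428  77  40  22 308] [450.8  87. ] [159.1 528.   13.7]
side red [161 243  18  15 144] [169.8 250. ] [ 441.  -225.    26.8]
side orange [452 123  11   7  34] [456.7 126.8] [309.3 463.8  52. ]
side orange [306 214  17  14 116] [313.7 220.6] [457.3  76.5  45. ]
side orange [366 253  11   9  56] [371.3 256.8] [553.  176.4   9.3]
```

View pics/top0c.png

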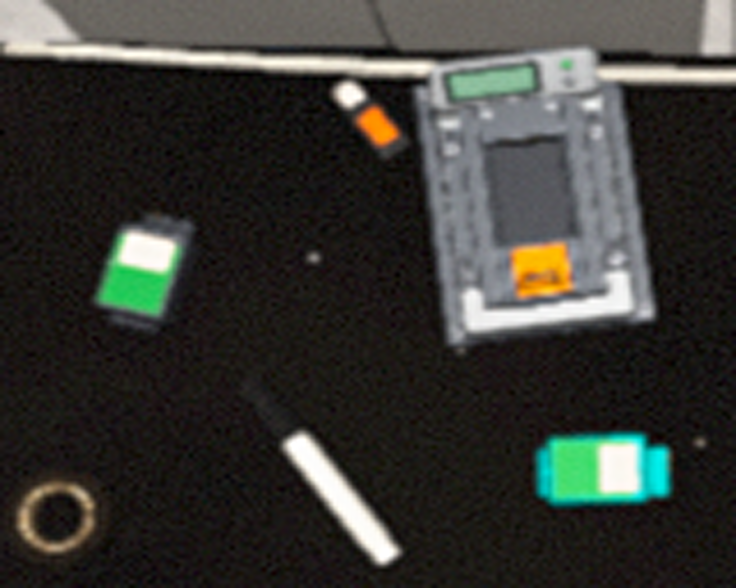

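View pics/side0c.png

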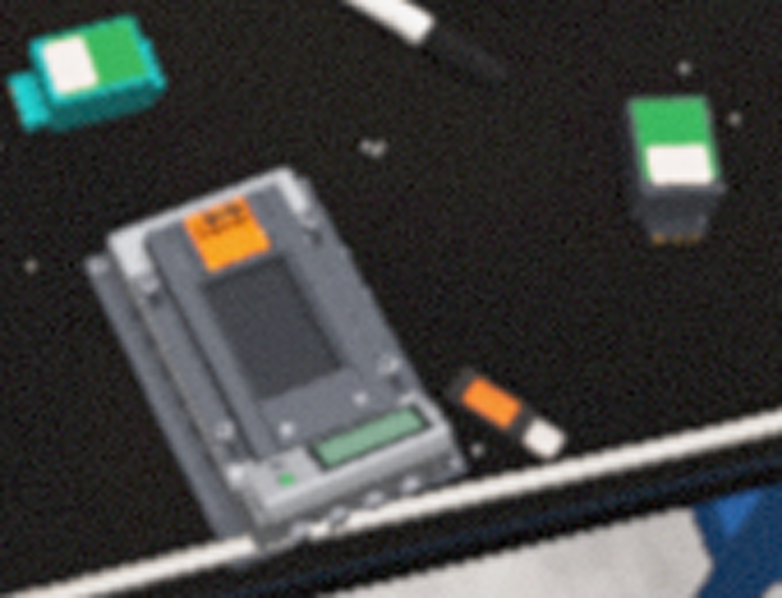

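```bash
cat >> h.py <<'E'
def rays(n,uv,z):
    c=optics.get_calibration(n);K=c['intrinsics'];R=c['R'];t=c['t'];uv=np.atleast_2d(uv).astype(float)
    dirs=np.c_[(uv[:,0]-K[0,2])/K[0,0],(uv[:,1]-K[1,2])/K[1,1],np.ones(len(uv))]@R
    o=-R.T@t
    return o+dirs*((z-o[2])/dirs[:,2])[:,None]
def proj(n,X):
    c=optics.get_calibration(n);p=np.atleast_2d(X)@c['R'].T+c['t'];p=p@c['intrinsics'].T;return p[:,:2]/p[:,2:]
E
python3 - <<'E'
from h import *
for n in('top','side'):
    z=np.load(f'pics/{n}0.npz');im=z['im'];d=z['d'];P=pts(n,d)
    hsv=cv2.cvtColor(im,cv2.COLOR_RGB2HSV)
    near=lambda c,r:(np.hypot(P[...,0]-c[0],P[...,1]-c[1])<r)
    # label = green or white at charged pack
    m=near((452,300),50)&(P[...,2]>15)&(hsv[...,2]>100)
    q=P[m];print(n,'label',m.sum(),q.mean(0).round(1),q.std(0).round(1))
    uv=np.argwhere(m)[:,::-1]
    w=rays(n,uv,26)[:,:2].astype(np.float32)
    print(' rect z26',cv2.minAreaRect(w)); 
    g=m&(hsv[...,1]>120);wh=m&(hsv[...,1]<60)
    a=rays(n,np.argwhere(g)[:,::-1],26).mean(0);b=rays(n,np.argwhere(wh)[:,::-1],26).mean(0)
    dd=b-a;print(' green',a.round(1),'white',b.round(1),'yaw',np.arctan2(dd[1],dd[0]))
    m2=near((452,300),60)&(P[...,2]>4);q=P[m2]; print(' pack all',cv2.minAreaRect(q[:,:2].astype(np.float32)),np.percentile(q[:,2],[5,50,95]))
    fl=near((440,420),40);print(' bench z',P[fl][:,2].mean(),P[fl][:,2].std())
    m3=near((485,70),120)&(P[...,2]>5)&(P[...,1]<145);q=P[m3];print(' logger',cv2.minAreaRect(q[:,:2].astype(np.float32)),np.histogram(q[:,2],np.arange(4,60,4)))
E
```

```text
top label 280 [455.4 299.   25.6] [14.3 10.8  1.9]
 rect z26 ((455.3064270019531, 299.0125427246094), (36.67377853393555, 50.60073471069336), 78.0499496459961)
 green [445.  301.7  26. ] white [468.3 296.   26. ] yaw -0.23853641987021604
 pack all ((451.7365417480469, 298.4829406738281), (92.58202362060547, 48.76594543457031), 1.80242919921875) [ 5.63408022 24.51631818 28.30660961]
 bench z 96.50774641229451 45.558336109046145
 logger ((512.1968994140625, 56.70541763305664), (165.82150268554688, 172.44723510742188), 8.373860359191895) (array([180,  46,  11,  15, 113, 419, 504, 105, 434, 429, 187, 151,  38]), array([ 4,  8, 12, 16, 20, 24, 28, 32, 36, 40, 44, 48, 52, 56]))
side label 332 [455.6 299.4  27. ] [14.4 10.9  1.7]
 rect z26 ((455.500244140625, 299.78900146484375), (36.16249465942383, 50.638641357421875), 76.72179412841797)
 green [443.8 302.7  26. ] white [468.6 296.8  26. ] yaw -0.23355515828055948
 pack all ((457.1059875488281, 290.4642333984375), (106.73494720458984, 97.57083129882812), 12.605929374694824) [ 4.63236673 25.2780491  29.34384817]
 bench z -46.527153269023174 316.7587536814514
 logger ((488.3940124511719, 51.07078170776367), (230.9419403076172, 177.2390899658203), 8.905562400817871) (array([343, 149,  56,  79, 125, 312, 744, 262, 381, 729, 386, 251, 122]), array([ 4,  8, 12, 16, 20, 24, 28, 32, 36, 40, 44, 48, 52, 56]))
```

Run:
```python
from h import *
for n in('top','side'):
    z=np.load(f'pics/{n}0.npz');im=z['im'];d=z['d'];P=pts(n,d)
    hsv=cv2.cvtColor(im,cv2.COLOR_RGB2HSV)
    box=(P[...,0]>400)&(P[...,0]<575)&(P[...,1]>0)&(P[...,1]<145)
    V=hsv[...,2].astype(int)
    body=(box&(P[...,2]>22)).astype(np.uint8)
    k,l,s,c=cv2.connectedComponentsWithStats(body);i=1+s[1:,4].argmax()
    q=P[l==i];print(n,'body',cv2.minAreaRect(q[:,:2].astype(np.float32)),s[i])
    bay=(box&(P[...,2]>22)&(P[...,2]<36)&(V<75)&(V>30)).astype(np.uint8)
    bay=cv2.morphologyEx(bay,cv2.MORPH_OPEN,np.ones((3,3)))
    k,l,s,c=cv2.connectedComponentsWithStats(bay);i=1+s[1:,4].argmax()
    uv=np.argwhere(l==i)[:,::-1];w=rays(n,uv,30)[:,:2]
    print('bay',len(w),w.mean(0),cv2.minAreaRect(w.astype(np.float32)))
    org=(box&(hsv[...,0]>=6)&(hsv[...,0]<=22)&(hsv[...,1]>130)).astype(np.uint8)
    k,l,s,c=cv2.connectedComponentsWithStats(org);i=1+s[1:,4].argmax()
    uv=np.argwhere(l==i)[:,::-1];
    print('orange',len(uv),P[l==i].mean(0),np.percentile(P[l==i][:,2],[5,25,50,75,95]),cv2.minAreaRect(rays(n,uv,45)[:,:2].astype(np.float32)))
    gr=(box&(hsv[...,0]>=50)&(hsv[...,0]<=90)&(hsv[...,1]>40)&(P[...,2]>40)).astype(np.uint8)
    k,l,s,c=cv2.connectedComponentsWithStats(gr);i=1+s[1:,4].argmax()
    uv=np.argwhere(l==i)[:,::-1]; print('disp',cv2.minAreaRect(rays(n,uv,50)[:,:2].astype(np.float32)))
t=cv2.imread('pics/top0.png')[148:232,215:300];cv2.imwrite('pics/lg_top.png',cv2.resize(t,None,fx=7,fy=7,interpolation=cv2.INTER_CUBIC))
t=cv2.imread('pics/side0.png')[200:296,280:372];cv2.imwrite('pics/lg_side.png',cv2.resize(t,None,fx=6,fy=6,interpolation=cv2.INTER_CUBIC))
```

```text
top body ((504.0753479003906, 85.16886901855469), (154.95887756347656, 94.48412322998047), 9.180316925048828) [ 234  157   44   63 2163]Traceback (most recent call last):
  File "<stdin>", line 12, in <module>
ValueError: attempt to get argmax of an empty sequence
```

Run:
```python
from h import *
t=cv2.imread('pics/top0.png')[148:232,215:300];cv2.imwrite('pics/lg_top.png',cv2.resize(t,None,fx=7,fy=7,interpolation=cv2.INTER_CUBIC))
t=cv2.imread('pics/side0.png')[200:296,280:372];cv2.imwrite('pics/lg_side.png',cv2.resize(t,None,fx=6,fy=6,interpolation=cv2.INTER_CUBIC))
for n in('top','side'):
    z=np.load(f'pics/{n}0.npz');im=z['im'];d=z['d'];P=pts(n,d)
    hsv=cv2.cvtColor(im,cv2.COLOR_RGB2HSV);V=hsv[...,2]
    if n=='top': print(V[185:190,240:275],P[187,240:275,2].round(0))
    box=(P[...,0]>400)&(P[...,0]<575)&(P[...,1]>0)&(P[...,1]<145)
    org=(box&(hsv[...,0]>=6)&(hsv[...,0]<=22)&(hsv[...,1]>130)).astype(np.uint8)
    k,l,s,c=cv2.connectedComponentsWithStats(org);i=1+s[1:,4].argmax()
    uv=np.argwhere(l==i)[:,::-1];
    print('orange',len(uv),P[l==i].mean(0),np.percentile(P[l==i][:,2],[5,25,50,75,95]),cv2.minAreaRect(rays(n,uv,45)[:,:2].astype(np.float32)))
    gr=(box&(hsv[...,0]>=50)&(hsv[...,0]<=90)&(hsv[...,1]>40)&(P[...,2]>40)).astype(np.uint8)
    k,l,s,c=cv2.connectedComponentsWithStats(gr);i=1+s[1:,4].argmax()
    uv=np.argwhere(l==i)[:,::-1]; print('disp',cv2.minAreaRect(rays(n,uv,50)[:,:2].astype(np.float32)))
```

```text
[[129 119 133 142 149 137 100  83  92  90  91  92  92  89  90  88  94  94
   88  91  90  94  85  82 106 132 144 147 140 125 137 147 139 118 118]
 [138 137 136 140 147 137  96  80  88  91  92  88  88  92  94  93  94  91
   95  92  94  96  91  89 101 118 144 153 140 121 134 147 149 130 122]
 [142 134 127 138 142 133  94  80  83  92  94  90  93  92  90  94  92  95
   91  92  91  92  95  97  94 117 140 148 130 109 130 144 152 144 127]
 [141 128 118 136 143 128  98  88  85  87  93  92  94  91  93  92  95  91
   93  95  94  92  95  91  94 109 138 144 129 108 129 146 151 146 126]
 [141 128 110 132 145 131 101  84  78  89  91  97  91  93  91  90  98  91
   93  91  90  92  93  88  87 108 140 146 134 124 133 145 149 137 119]] [28. 29. 39. 36. 41. 38. 40. 35. 30. 27. 32. 31. 29. 26. 27. 30. 29. 32.
 29. 29. 29. 29. 30. 31. 38. 36. 38. 38. 39. 26. 30. 29. 28. 30. 22.]
orange 140 [455.79842269  78.07139099  43.89501959] [38.31362506 41.44229335 43.03459979 46.58958105 50.78022218] ((455.6735534667969, 77.97738647460938), (29.540449142456055, 29.882225036621094), 9.35981273651123)
disp ((567.7435913085938, 108.08844757080078), (15.855182647705078, 48.12629699707031), 1.0535824298858643)
orange 175 [459.21480994  77.66895485  45.35497651] [40.41693921 42.82862549 44.62526766 47.75220049 51.64308742] ((458.68865966796875, 78.064697265625), (28.59889030456543, 30.651777267456055), 9.450066566467285)
disp ((570.4909057617188, 107.3742904663086), (9.915877342224121, 48.677757263183594), 4.975122451782227)
```

View pics/lg_top.png

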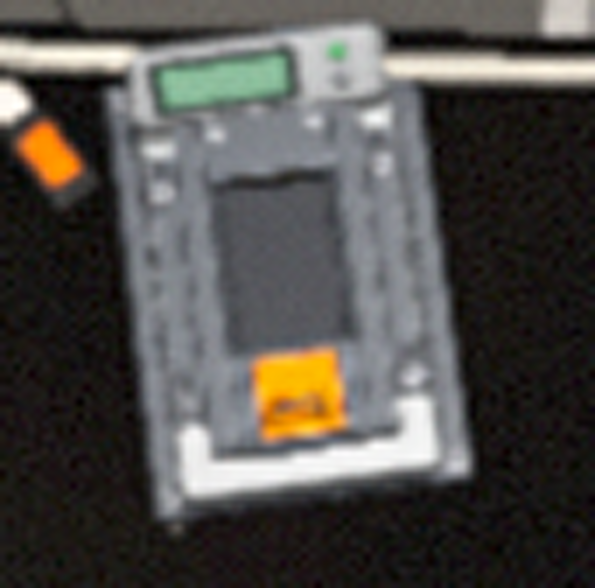

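View pics/lg_side.png

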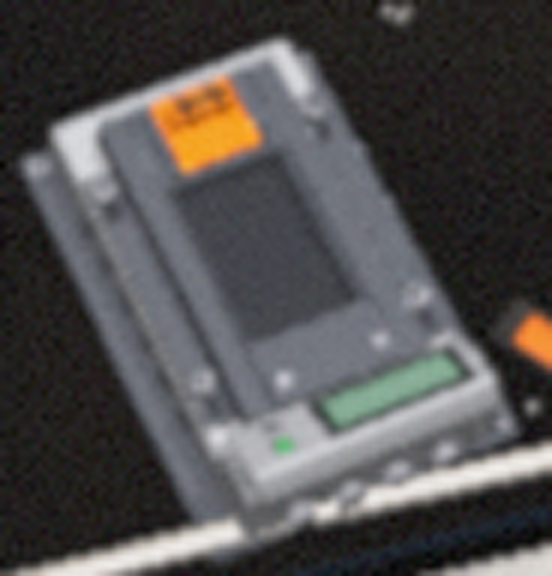

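Run:
```python
from h import *
for n in('top','side'):
    z=np.load(f'pics/{n}0.npz');im=z['im'];d=z['d'];P=pts(n,d)
    hsv=cv2.cvtColor(im,cv2.COLOR_RGB2HSV);V=cv2.GaussianBlur(hsv[...,2],(3,3),0)
    box=(P[...,0]>460)&(P[...,0]<540)&(P[...,1]>50)&(P[...,1]<120)
    S=hsv[...,1]
    if n=='side':print(V[245,310:350])
    bay=(box&(V<112 if n=='top' else box&(V<100))).astype(np.uint8)
    bay=cv2.morphologyEx(bay,cv2.MORPH_OPEN,np.ones((5,5)))
    k,l,s,c=cv2.connectedComponentsWithStats(bay);i=1+s[1:,4].argmax()
    uv=np.argwhere(l==i)[:,::-1];w=rays(n,uv,30)[:,:2]
    print(n,'bay',len(w),w.mean(0),cv2.minAreaRect(w.astype(np.float32)),s[i])
    # per-slice edges in rotated frame
    th=0.16;u=np.array([np.cos(th),np.sin(th)]);v=np.array([-u[1],u[0]])
    a=w@u;b=w@v
    xs=[];L=[];R=[]
    for x in np.arange(a.min()+6,a.max()-6,3):
        mm=abs(a-x)<2; xs.append(x);L.append(b[mm].max());R.append(b[mm].min())
    pl=np.polyfit(xs,L,1);pr=np.polyfit(xs,R,1);print(' side-slopes',pl[0],pr[0],'yaw',th+(pl[0]+pr[0])/2,'mid b at mean',(np.polyval(pl,a.mean())+np.polyval(pr,a.mean()))/2, a.mean())
    print(' width',np.mean(np.array(L)-np.array(R)))
    ys=[];F=[];B=[]
    for y in np.arange(b.min()+6,b.max()-6,3):
        mm=abs(b-y)<2; ys.append(y);F.append(a[mm].max());B.append(a[mm].min())
    print(' front',np.mean(F),np.polyfit(ys,F,1)[0],'back',np.mean(B),np.polyfit(ys,B,1)[0])
    # flange lines
    body=((P[...,0]>380)&(P[...,0]<575)&(P[...,1]>0)&(P[...,1]<145)&(P[...,2]>20)).astype(np.uint8)
    k,l,s,c=cv2.connectedComponentsWithStats(body);i=1+s[1:,4].argmax()
    q=P[l==i][:,:2];a=q@u;b=q@v;L=[];R=[];xs=[]
    for x in np.arange(a.min()+15,a.max()-30,3):
        mm=abs(a-x)<2; xs.append(x);L.append(b[mm].max());R.append(b[mm].min())
    pl=np.polyfit(xs,L,1);pr=np.polyfit(xs,R,1);m=np.mean(xs);print(' body slopes',pl[0],pr[0],'yaw',th+(pl[0]+pr[0])/2,'mid',(np.polyval(pl,m)+np.polyval(pr,m))/2,m,'w',np.polyval(pl,m)-np.polyval(pr,m))
```

```text
top bay 442 [508.70049895  86.93698148] ((510.1197814941406, 86.58309173583984), (64.36039733886719, 48.06700134277344), 8.37327766418457) [245 173  21  25 442]
 side-slopes -0.004829388332132482 -0.01146960636014493 yaw 0.1518505026538613 mid b at mean 4.1329691388373355 516.0536556107306
 width 45.76207423951811
 front 546.5342129263402 0.24182882991195773 back 486.44457298137394 -0.016473552987862267
 body slopes -0.006926529383083186 -0.013074410210916912 yaw 0.14999953020299994 mid 3.3631796883851948 502.0370010066107 w 92.0328371055306
[121 124 125 120 108  94  84  79  78  77  77  77  76  77  78  78  77  77
  76  76  76  76  77  77  75  72  75  84  96 108 119 125 126 126 124 125
 126 126 123 120]
side bay 569 [499.93881736  86.65933919] ((500.0022888183594, 87.42169952392578), (65.36483764648438, 44.75448989868164), 8.251032829284668) [309 226  29  30 569]
 side-slopes -0.015443486845501715 -0.009440819203170891 yaw 0.1475578469756637 mid b at mean 6.326085578414247 507.35965102703926
 width 43.260236682211634
 front 537.8162410868099 -0.05754735405320794 back 476.7346291601485 0.056948075136613784
 body slopes -0.005627624532823283 -0.008833905940325447 yaw 0.15276923476342563 mid 2.528426083776605 502.6321761468924 w 91.99139222145533
```

Run:
```python
from h import *
th=0.15;u=np.array([np.cos(th),np.sin(th),0]);v=np.array([-u[1],u[0],0])
O=np.array([495.1,82.6,0])
for n in('top','side'):
    c=optics.get_calibration(n);print(n,'cam',(-c['R'].T@c['t']).round(0))
    im=np.load(f'pics/{n}0.npz')['im'].astype(np.float32)
    def prof(line):
        uv=proj(n,line).astype(np.float32);return cv2.remap(im,uv[None,:,0],uv[None,:,1],cv2.INTER_LINEAR)[0]
    for z in (43,):
        s=np.arange(10,60,2.)
        pr=np.mean([prof(O+s[:,None]*u+y*v+[0,0,z]) .mean(1) for y in np.arange(-12,13,2.)],0)
        print('x-profile z43',dict(zip(s.astype(int),pr.astype(int))))
    s=np.arange(-96,-20,2.)
    pr=np.mean([prof(O+s[:,None]*u+y*v+[0,0,50.]) for y in np.arange(-8,9,2.)],0)
    print('x tab z50',[(int(a),*map(int,b)) for a,b in zip(s,pr)])
    s=np.arange(-32,33,2.)
    for z,rng in((30,(-10,18)),):
        pr=np.mean([prof(O+s[:,None]*v+x*u+[0,0,z]).mean(1) for x in np.arange(*rng,2.)],0)
        print('y-profile',dict(zip(s.astype(int),pr.astype(int))))
```

```text
top cam [ 239.   17. 1041.]
x-profile z43 {np.int64(10): np.int64(87), np.int64(12): np.int64(88), np.int64(14): np.int64(88), np.int64(16): np.int64(87), np.int64(18): np.int64(87), np.int64(20): np.int64(87), np.int64(22): np.int64(86), np.int64(24): np.int64(87), np.int64(26): np.int64(87), np.int64(28): np.int64(87), np.int64(30): np.int64(87), np.int64(32): np.int64(88), np.int64(34): np.int64(87), np.int64(36): np.int64(83), np.int64(38): np.int64(68), np.int64(40): np.int64(50), np.int64(42): np.int64(64), np.int64(44): np.int64(101), np.int64(46): np.int64(129), np.int64(48): np.int64(137), np.int64(50): np.int64(137), np.int64(52): np.int64(135), np.int64(54): np.int64(134), np.int64(56): np.int64(133), np.int64(58): np.int64(133)}
x tab z50 [(-96, 26, 21, 20), (-94, 26, 22, 19), (-92, 25, 20, 18), (-90, 24, 19, 17), (-88, 26, 21, 18), (-86, 24, 20, 19), (-84, 23, 18, 19), (-82, 23, 21, 19), (-80, 34, 33, 34), (-78, 49, 49, 53), (-76, 65, 67, 69), (-74, 103, 104, 104), (-72, 166, 167, 167), (-70, 222, 222, 221), (-68, 239, 240, 239), (-66, 241, 241, 241), (-64, 231, 230, 231
[... 3165 characters left out ...]
p.int64(-16): np.int64(77), np.int64(-14): np.int64(72), np.int64(-12): np.int64(72), np.int64(-10): np.int64(71), np.int64(-8): np.int64(72), np.int64(-6): np.int64(72), np.int64(-4): np.int64(71), np.int64(-2): np.int64(70), np.int64(0): np.int64(71), np.int64(2): np.int64(72), np.int64(4): np.int64(72), np.int64(6): np.int64(71), np.int64(8): np.int64(72), np.int64(10): np.int64(71), np.int64(12): np.int64(72), np.int64(14): np.int64(72), np.int64(16): np.int64(71), np.int64(18): np.int64(69), np.int64(20): np.int64(64), np.int64(22): np.int64(65), np.int64(24): np.int64(78), np.int64(26): np.int64(91), np.int64(28): np.int64(101), np.int64(30): np.int64(112), np.int64(32): np.int64(118)}
```

Run:
```python
from h import *
for n in('top','side'):
    z=np.load(f'pics/{n}0.npz');P=pts(n,z['d']);ok=z['d']>0
    m=ok&(P[...,0]>300)&(P[...,0]<620)&(P[...,1]>330)&(P[...,1]<600)&(P[...,2]>25)
    q=P[m];print(n,len(q),q.min(0),q.max(0)); m2=q[:,2]>100;print(q[m2].min(0) if m2.any() else '',np.percentile(q[:,2],[50,90,99]))
    m=ok&(P[...,0]>250)&(P[...,0]<600)&(P[...,1]>-50)&(P[...,1]<380)&(P[...,2]>60)
    print(m.sum(),P[m].min(0) if m.any() else '',P[m].max(0) if m.any() else'')
```

```text
top 8084 [300.24158246 388.94462055  25.02891355] [575.91680513 599.98221792 135.26592372]
[380.73712455 389.23052744 100.03386243] [128.86208983 131.35646805 133.12371632]
0  
side 9886 [300.03567006 388.5800224   25.07030738] [575.17155213 598.92285095 136.90590028]
[384.45161583 389.19393079 100.02976323] [130.08252156 132.69007504 134.49638781]
0
```

Request:
jog_arm(deltas="-45 -18 0 0.17 94; -90 -37 0 0.34 94; -135 -55 0 0.51 94; -180 -73 0 0.68 94; -225 -92 0 0.85 94; -270 -110 0 1.02 94; -315 -128 0 1.19 94; -350 -143 0 1.36 94; -372 -152 0 1.5 94; -372 -152 0 1.556 94", squeeze=15)

```text
clock: 1.35
eef_pos: [456.0, 298.4, 218.9]
eef_rot: [-3.141, 0.001, 1.344]
wrist_force: [-1.0, -0.8, 0.5]
finger_gap: 93.8
```

Request:
jog_arm(deltas="0 0 40 0 94; 0 0 80 0 94; 0 0 120 0 94; 0 0 160 0 94; 0 0 185 0 94; 0 0 193 0 94; 0 0 193 0 94; 0 0 193 0 50; 0 0 193 0 48; 0 0 193 0 48", squeeze=15)

```text
clock: 2.6
eef_pos: [455.2, 299.7, 26.9]
eef_rot: [3.141, -0.001, 1.349]
wrist_force: [0.4, 0.4, -0.1]
finger_gap: 67.4
```

Request:
jog_arm(deltas="0 0 0 0 45; 0 0 0 0 45; 0 0 0 0 45; 0 0 0 0 45; 0 0 -15 0 45; -17 3 -15 -0.09 45; -35 5 -15 -0.19 45; -52 8 -15 -0.28 45; -69 10 -15 -0.372 45; -69 10 -15 -0.372 45")

```text
clock: 3.85
eef_pos: [449.7, 229.6, 42.2]
eef_rot: [3.141, -0.0, 1.719]
wrist_force: [0.6, -0.2, -0.5]
finger_gap: 51.9
```

Request:
jog_arm(deltas="0 0 5 0 45; 0 0 10 0 45; 0 0 14 0 45; 0 0 15.5 0 45; 0 0 15.5 0 45; 0 0 15.5 0 60; 0 0 15.5 0 70; 0 0 15.5 0 94; 0 0 15.5 0 94; 0 0 15.5 0 94")

```text
clock: 5.1
eef_pos: [449.5, 230.1, 25.9]
eef_rot: [-3.142, 0.0, 1.721]
wrist_force: [0.5, -0.2, -0.0]
finger_gap: 93.3
```

Request:
jog_arm(deltas="0 0 -15 0 94; 0 0 -40 -0.17 94; 0 0 -70 -0.34 94; 0 -14 -75 -0.51 94; 0 -14 -75 -0.68 94; 0 -14 -75 -0.86 94; 0 -14 -75 -1.04 94; 0 -14 -75 -1.22 94; 0 -14 -75 -1.4 94; 0 -14 -75 -1.571 94")

```text
clock: 6.35
eef_pos: [435.9, 228.1, 102.0]
eef_rot: [3.141, 0.001, -2.986]
wrist_force: [0.1, 0.2, 0.3]
finger_gap: 94.3
```

Run:
```python
from h import *
print(manip.read_state()['eef_pos'],manip.read_state()['eef_rot'])
for n in('top','side'):
    im,d=snap(n,n+'1');P=pts(n,d);hsv=cv2.cvtColor(im,cv2.COLOR_RGB2HSV)
    box=(np.hypot(P[...,0]-450,P[...,1]-230)<45)&(P[...,2]<45)
    g=box&(hsv[...,0]>50)&(hsv[...,0]<78)&(hsv[...,1]>120)&(hsv[...,2]>60);w=box&(hsv[...,1]<60)&(hsv[...,2]>110)
    print(n,g.sum(),w.sum())
    if g.any() and w.any():
        a=rays(n,np.argwhere(g)[:,::-1],26);b=rays(n,np.argwhere(w)[:,::-1],26)
        print(a.mean(0),b.mean(0),cv2.minAreaRect(np.vstack([a,b])[:,:2].astype(np.float32)))
```

```text
[435.87711199 228.08163144 102.03534614] [ 3.14133766e+00  9.97191328e-04 -2.98562324e+00]
top 0 0
side 131 623
[436.18894257 229.26943061  26.        ] [624.97066659 106.68609642  26.        ] ((556.1312866210938, 153.51620483398438), (48.524627685546875, 315.618896484375), 54.43461990356445)
```

Run:
```python
import cv2
t=cv2.imread('pics/side1.png')[130:300,260:450];cv2.imwrite('pics/s1c.png',cv2.resize(t,None,fx=4,fy=3.5,interpolation=cv2.INTER_CUBIC))
```

```text
(no output)
```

View pics/s1c.png

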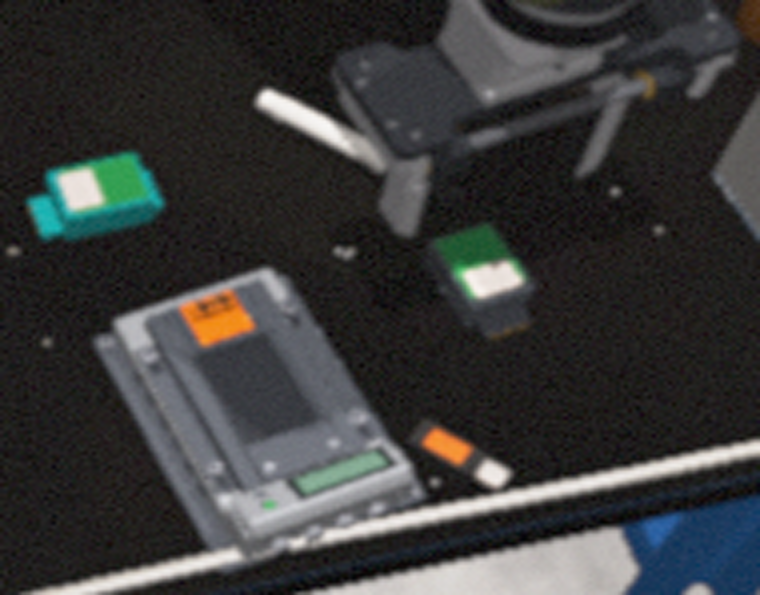

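Request:
jog_arm(deltas="0 0 30 0 94; 0 0 60 0 94; 0 0 75 0 70; 0 0 75 0 36; 0 0 75 0 30; 0 0 75 0 30; 0 0 75 0 30; 0 0 75 0 30; 0 0 75 0 30; 0 0 75 0 30", squeeze=4)

```text
clock: 7.7
eef_pos: [435.8, 228.1, 26.2]
eef_rot: [3.141, 0.0, -2.991]
wrist_force: [-1.2, -0.3, 5.7]
finger_gap: 38.1
```

Request:
jog_arm(deltas="-1 0 -2 0 30; -2 0 -4 0 30; -3 0 -6 0 30; -4 0 -8 0 30; -5 0 -9.5 0 30; -6 0 -11 0 30; -6.7 0 -12.5 0 30; -7.5 0 -14 0 30; -8 0 -15 0 30; -8 0 -15 0 30")

```text
clock: 8.95
eef_pos: [443.6, 229.2, 41.0]
eef_rot: [3.142, 0.0, -2.991]
wrist_force: [-0.1, -0.4, -0.9]
finger_gap: 37.9
```

```bash
cat >> h.py <<'E'
def label(n,f,c,r=45,zmax=95):
    im,d=snap(n,f);P=pts(n,d);hsv=cv2.cvtColor(im,cv2.COLOR_RGB2HSV)
    box=(np.hypot(P[...,0]-c[0],P[...,1]-c[1])<r)&(P[...,2]<zmax)&(P[...,2]>10)
    g=box&(hsv[...,0]>45)&(hsv[...,0]<80)&(hsv[...,1]>100);w=box&(hsv[...,1]<60)&(hsv[...,2]>150)
    m=cv2.dilate(((g|w)*1).astype(np.uint8),np.ones((2,2)))>0
    m=(g|w)
    k,l,s,cc=cv2.connectedComponentsWithStats(m.astype(np.uint8));i=1+s[1:,4].argmax();m=l==i
    q=P[m];th=.15;u=np.array([np.cos(th),np.sin(th)]);
    A=np.c_[q[:,:2]@u,q[:,:2]@[-u[1],u[0]],np.ones(len(q))];
    A[:,:2]-=A[:,:2].mean(0)
    z=q[:,2];k=np.ones(len(z),bool)
    for _ in range(4):
        co=np.linalg.lstsq(A[k],z[k],rcond=None)[0];r_=z-A@co;k=abs(r_)<2.5*r_[k].std()
    print(n,'label px',len(q),'mean',q.mean(0).round(1),'slope x deg',np.degrees(np.arctan(co[0])).round(2),'y',np.degrees(np.arctan(co[1])).round(2),'res',r_[k].std().round(2),'green',P[g&m].mean(0).round(1),'white',P[w&m].mean(0).round(1) if (w&m).any() else None)
    return im,P,m
E
python3 - <<'E'
from h import *
im,P,m=label('side','side2',(450,230))
t=im[170:260,340:440,::-1];cv2.imwrite('pics/s2c.png',cv2.resize(t,None,fx=6,fy=6,interpolation=cv2.INTER_CUBIC))
print(manip.read_state()['wrist_force'])
E
```

```text
side label px 125 mean [446.3 231.3  41.9] slope x deg 1.58 y -0.55 res 1.64 green [446.3 231.3  41.9] white None
[ 0.16622467 -0.45514581 -1.01260859]
```

View pics/s2c.png

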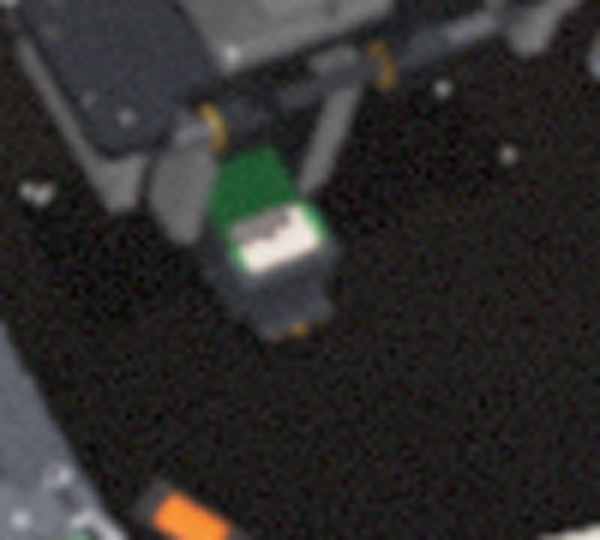

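Request:
jog_arm(deltas="0 0 -20 0 30; 0 0 -45 0 30; 0 -15 -60 0 30; -1 -40 -60 0 30; -2 -65 -60 0 30; -3 -90 -60 0 30; -4 -115 -60 0 30; -5 -138 -60 0 30; -6 -151 -60 0 30; -6 -151 -60 0 30", squeeze=12)

```text
clock: 10.25
eef_pos: [472.2, 80.1, 100.9]
eef_rot: [3.142, -0.0, -2.993]
wrist_force: [0.0, 0.1, -1.9]
finger_gap: 37.7
```

Run:
```python
from h import *
for n in ('side','top'):
    im,d=snap(n,n+'3')
    b=(190,300,280,400) if n=='side' else (140,240,210,320)
    t=im[b[0]:b[1],b[2]:b[3],::-1];cv2.imwrite(f'pics/{n}3c.png',cv2.resize(t,None,fx=6,fy=5.4,interpolation=cv2.INTER_CUBIC))
print(manip.read_state()['eef_pos'],manip.read_state()['eef_rot'],manip.read_state()['wrist_force'])
```

```text
[472.01483531  81.07649746 100.88609259] [ 3.14147767e+00 -1.42862186e-04 -2.99140237e+00] [-0.46681863 -0.27644088 -1.77215274]
```

View pics/side3c.png

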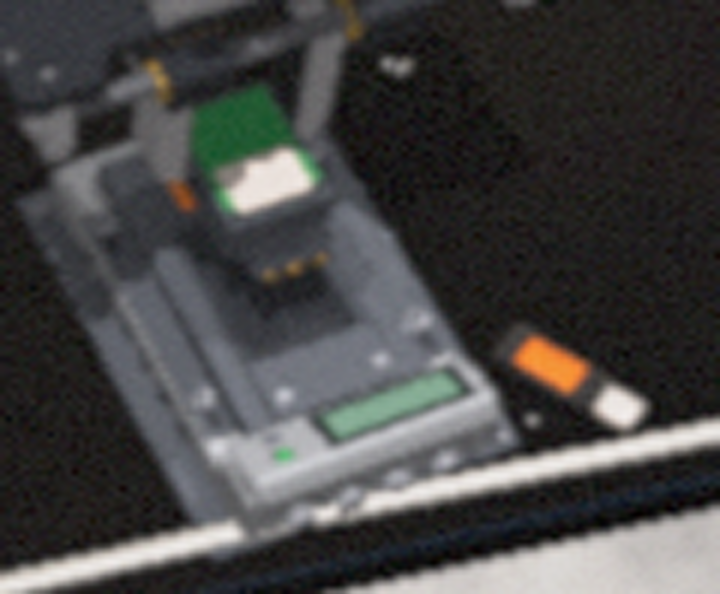

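View pics/top3c.png

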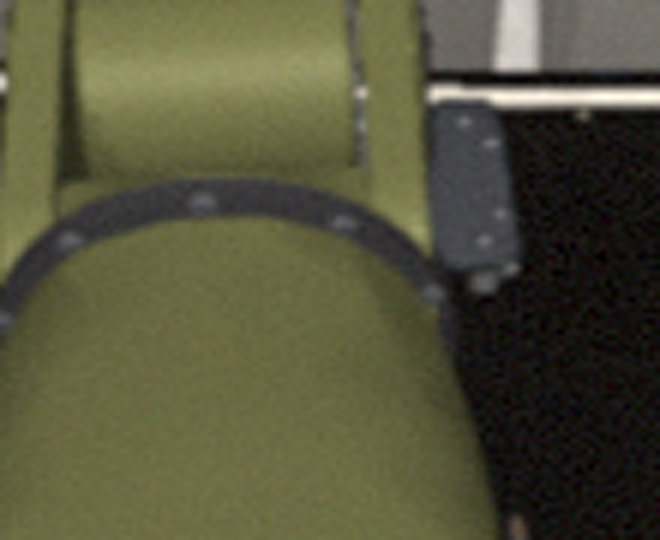

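Run:
```python
from h import *
z=np.load('pics/side3.npz');im=z['im'];hsv=cv2.cvtColor(im,cv2.COLOR_RGB2HSV)
th=.15;u=np.array([np.cos(th),np.sin(th)]);v=np.array([-u[1],u[0]]);B=np.array([509.4,86.1])
m=np.zeros(im.shape[:2],bool);m[200:232,308:338]=1
g=m&(hsv[...,0]>45)&(hsv[...,0]<80)&(hsv[...,1]>100);w=m&(hsv[...,1]<60)&(hsv[...,2]>150)
mm=(g|w).astype(np.uint8)
for nm,q in(('w',w),('all',mm>0)):
    X=rays('side',np.argwhere(q)[:,::-1],101)[:,:2]-B
    a=X@u;b=X@v
    L=[];
    for s in np.arange(a.min()+4,a.max()-3,3):
        k=abs(a-s)<2;L.append((b[k].max()+b[k].min())/2)
    print(nm,'v',np.round(L,1),'u',a.min(),a.max())
t=np.array([472.1,80.6])-B;print('tcp u,v',t@u,t@v)
# brass contacts
k=np.zeros_like(m);k[230:245,320:338]=1
br=k&(hsv[...,0]>8)&(hsv[...,0]<28)&(hsv[...,1]>120)&(hsv[...,2]>90)
X=rays('side',np.argwhere(br)[:,::-1],78)[:,:2]-B;print('brass',X@u,X@v)
```

```text
w v [ 1.9 -0.9 -1.  -1.5] u -21.407355128201125 -2.940543834517622Traceback (most recent call last):
  File "<stdin>", line 12, in <module>
    return umr_maximum(a, axis, None, out, keepdims, initial, where)
ValueError: zero-size array to reduction operation maximum which has no identity
```

Run:
```python
from h import *
z=np.load('pics/side3.npz');im=z['im'];d=z['d'];hsv=cv2.cvtColor(im,cv2.COLOR_RGB2HSV);P=pts('side',d)
th=.15;u=np.array([np.cos(th),np.sin(th)]);v=np.array([-u[1],u[0]]);B=np.array([509.4,86.1])
m=np.zeros(im.shape[:2],bool);m[200:232,308:338]=1
g=m&(hsv[...,0]>45)&(hsv[...,0]<80)&(hsv[...,1]>90);w=m&(hsv[...,1]<70)&(hsv[...,2]>120)
mm=(g|w)
X=rays('side',np.argwhere(mm)[:,::-1],101)[:,:2]-B;a=X@u;b=X@v
print(a.min(),a.max(),np.median(P[mm][:,2]))
for s in np.arange(-34,4,3):
    k=abs(a-s)<1.6
    if k.any():print(s,b[k].min().round(1),b[k].max().round(1),((b[k].max()+b[k].min())/2).round(1))
k=np.zeros_like(m);k[230:245,318:340]=1
br=k&(hsv[...,0]>8)&(hsv[...,0]<28)&(hsv[...,1]>90)&(hsv[...,2]>80)
X=rays('side',np.argwhere(br)[:,::-1],78)[:,:2]-B;print('brass',(X@u).round(1),(X@v).round(1))
```

```text
-55.91734495537791 11.667894367179564 101.54866949486023
-34 -16.5 37.7 10.6
-31 -17.4 37.7 10.1
-28 -17.5 15.3 -1.1
-25 -16.6 14.4 -1.1
-22 -9.4 12.4 1.5
-19 -13.1 31.6 9.3
-16 -17.6 15.9 -0.9
-13 -17.7 16.7 -0.5
-10 -16.9 15.7 -0.6
-7 -17.8 13.8 -2.0
-4 -15.1 12.8 -1.2
-1 -11.6 5.5 -3.0
brass [12.7 14.6 12.8 13.5 14.7 15.5 13.6 14.4] [  9.1   8.1  -1.9  -0.1  -2.8  -1.  -11.   -9.2]
```

Request:
jog_arm(deltas="0 1 8 0 30; 0 1 16 0 30; 0 1 21 0 30; 0 1 23 0 30; 0 1 24 0 30; 0 1 25 0 30; 0 1 26 0 30; 0 1 26 0 30; 0 1 26 0 30; 0 1 26 0 30", squeeze=4)

```text
clock: 11.6
eef_pos: [472.2, 81.8, 75.1]
eef_rot: [-3.142, 0.001, -2.991]
wrist_force: [2.1, -0.2, 1.7]
finger_gap: 38.2
```

Request:
jog_arm(deltas="-0.5 0 0.6 0 30; -1 0 1.2 0 30; -1.5 0 1.8 0 30; -2 0 2.4 0 30; -2.7 0 3 0 30; -3.3 0 3.6 0 30; -4 0 4.2 0 30; -4.5 0 4.8 0 30; -5 0 5.4 0 30; -5 0 5.4 0 30", squeeze=3)

```text
clock: 12.85
eef_pos: [477.0, 82.6, 69.6]
eef_rot: [3.142, 0.0, -2.991]
wrist_force: [-2.4, 0.2, 3.5]
finger_gap: 38.1
```

```bash
cat > l.py <<'E'
from h import *
import sys
f=sys.argv[1];im,d=snap('side',f);P=pts('side',d);hsv=cv2.cvtColor(im,cv2.COLOR_RGB2HSV)
th=.15;u=np.array([np.cos(th),np.sin(th)]);v=np.array([-u[1],u[0]]);B=np.array([509.25,87.1])
a=(P[...,:2]-B)@u;b=(P[...,:2]-B)@v;z=P[...,2]
box=(a>-75)&(a<45)&(abs(b)<26)&(z<120)&(z>45)&(d>0)
g=box&(hsv[...,0]>45)&(hsv[...,0]<80)&(hsv[...,1]>90);w=box&(hsv[...,1]<70)&(hsv[...,2]>140)&(abs(b)<15)&(a>-30)
m=g|w
k,l,s,cc=cv2.connectedComponentsWithStats(m.astype(np.uint8));i=1+s[1:,4].argmax();m=cv2.erode((l==i).astype(np.uint8),np.ones((2,2)))>0
A=np.c_[a[m],b[m],np.ones(m.sum())];zz=z[m];c0=A[:,:2].mean(0);A[:,:2]-=c0;kk=np.ones(len(zz),bool)
for _ in range(5):
    co=np.linalg.lstsq(A[kk],zz[kk],rcond=None)[0];r=zz-A@co;kk=abs(r)<2.5*r[kk].std()
print('n',m.sum(),'cen',c0.round(1),'z',zz.mean().round(1),'pitch deg (nose down +)',(-np.degrees(np.arctan(co[0]))).round(1),'roll',np.degrees(np.arctan(co[1])).round(1),'sd',r[kk].std().round(1),'u range',a[m].min().round(1),a[m].max().round(1))
st=manip.read_state();e=st['eef_pos'];X=e[:2]-B;print('t',st['clock'],'tcp u,v,z',(X@u).round(2),(X@v).round(2),e[2].round(2),'F(u,v,z)',(st['wrist_force'][:2]@u).round(2),(st['wrist_force'][:2]@v).round(2),st['wrist_force'][2].round(2),'gap',st['finger_gap'])
t=im[190:300,280:400,::-1];cv2.imwrite(f'pics/{f}c.png',cv2.resize(t,None,fx=6,fy=5.4,interpolation=cv2.INTER_CUBIC))
E
python3 l.py s4
```

```text
n 250 cen [-17.5   0.7] z 66.5 pitch deg (nose down +) 16.3 roll 0.1 sd 1.7 u range -39.3 4.5
t 12.9 tcp u,v,z -32.58 0.36 69.63 F(u,v,z) -1.38 0.36 2.86 gap 38.261491639325165
```

View pics/s4c.png

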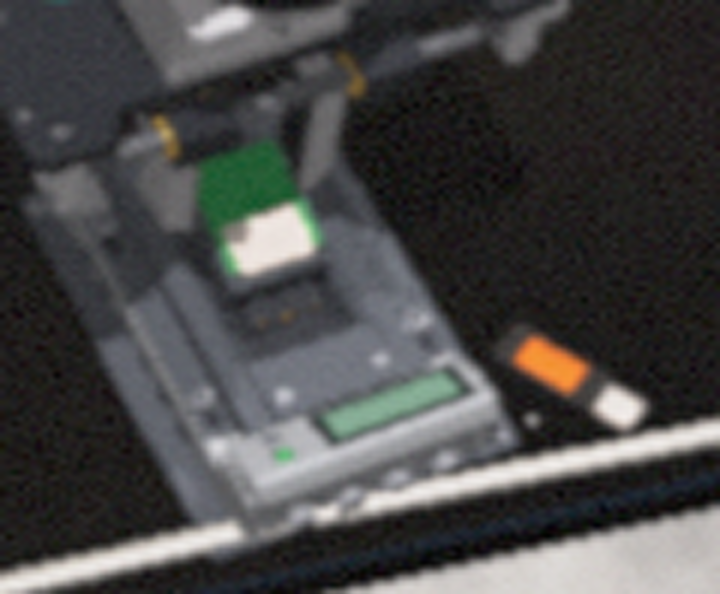

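Request:
jog_arm(deltas="0 0 0 0 30; 0 0 0 0 30; 0 0 -1 0 30; 0 0 -2.5 0 30; -2 0.3 -2.5 0 30; -4.5 0.3 -2.5 0 30; -7 0.3 -2.5 0 30; -9.5 0.3 -2.5 0 30; -11 0.3 -2.5 0 30; -11 0.3 -2.5 0 30", squeeze=25)

```text
clock: 14.15
eef_pos: [487.8, 84.5, 72.0]
eef_rot: [-3.142, -0.0, -2.991]
wrist_force: [0.7, -0.0, -1.2]
finger_gap: 37.6
```

```bash
python3 l.py s5
```

```text
n 244 cen [-6.9  1. ] z 68.6 pitch deg (nose down +) 15.4 roll -0.3 sd 1.5 u range -27.1 14.8
t 14.2 tcp u,v,z -21.65 0.63 72.01 F(u,v,z) 0.01 -0.32 -2.1 gap 37.55093234122316
```

View pics/s5c.png

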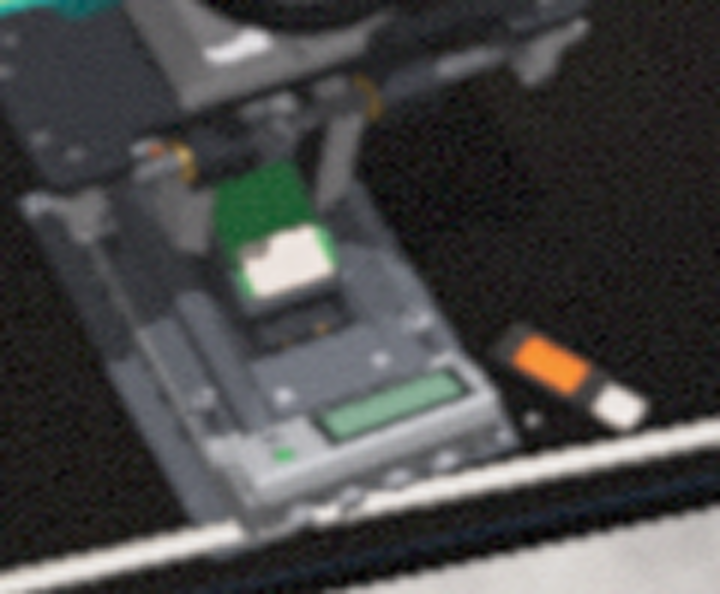

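Request:
jog_arm(deltas="0 0 0.7 0 30; 0 0 1.4 0 30; 0 0 1.8 0 30; -1 0 1.8 0 30; -2 0 1.8 0 30; -3 0 1.8 0 30; -4 0 1.8 0 30; -4 0 1.8 0 30; -4 0 1.8 0 30; -4 0 1.8 0 30")

```text
clock: 15.45
eef_pos: [491.7, 85.1, 70.3]
eef_rot: [3.142, 0.0, -2.991]
wrist_force: [-0.5, -0.7, -1.5]
finger_gap: 37.5
```

```bash
cat > f.py <<'E'
from h import *
# several force readings
th=.15;u=np.array([np.cos(th),np.sin(th)]);v=np.array([-u[1],u[0]]);B=np.array([509.25,87.1])
s=manip.read_state();e=s['eef_pos'];X=e[:2]-B;F=s['wrist_force'];print('t',s['clock'],'u,v,z',(X@u).round(2),(X@v).round(2),e[2].round(2),'F',(F[:2]@u).round(2),(F[:2]@v).round(2),F[2].round(2),'M',s['moment'].round(3),s['finger_gap'].round(2))
E
python3 f.py
```

```text
Traceback (most recent call last):
  File "f.py", line 4, in <module>
    s=manip.read_state();e=s['eef_pos'];X=e[:2]-B;F=s['wrist_force'];print('t',s['clock'],'u,v,z',(X@u).round(2),(X@v).round(2),e[2].round(2),'F',(F[:2]@u).round(2),(F[:2]@v).round(2),F[2].round(2),'M',s['moment'].round(3),s['finger_gap'].round(2))
                                                                                                                                                                                                                               ^^^^^^^^^^^^^^^^^^^^^
AttributeError: 'float' object has no attribute 'round'
```

Request:
jog_arm(deltas="-0.5 0 0 0 30; -1 0 0 0 30; -1.5 0 0 0 30; -2 0 0 0 30; -2 0 0 0 30; -2 0 0 0 30; -2 0 0 0 30; -2 0 0 0 30; -2 0 0 0 30; -2 0 0 0 30")

```text
clock: 16.7
eef_pos: [493.7, 85.4, 70.3]
eef_rot: [-3.142, 0.0, -2.991]
wrist_force: [0.7, -0.3, -2.3]
finger_gap: 38.0
```

Request:
jog_arm(deltas="-0.5 0 0 0 30; -1 0 0 0 30; -1.5 0 0 0 30; -1.5 0 0 0 30; -1.5 0 0 0 30; -1.5 0 0 0 30; -1.5 0 0 0 30; -1.5 0 0 0 30; -1.5 0 0 0 30; -1.5 0 0 0 30")

```text
clock: 17.95
eef_pos: [495.2, 85.6, 70.2]
eef_rot: [-3.142, -0.0, -2.991]
wrist_force: [-3.9, -0.8, -0.4]
finger_gap: 37.8
```

Request:
jog_arm(deltas="-0.5 0 0 0 30; -1 0 0 0 30; -1 0 0 0 30; -1 0 0 0 30; -1 0 0 0 30; -1 0 0 0 30; -1 0 0 0 30; -1 0 0 0 30; -1 0 0 0 30; -1 0 0 0 30")

```text
clock: 19.2
eef_pos: [496.1, 85.8, 70.2]
eef_rot: [-3.142, -0.0, -2.991]
wrist_force: [-4.4, -0.7, 0.3]
finger_gap: 37.8
```

```bash
python3 l.py s6
```

```text
n 250 cen [2.1 1. ] z 67.0 pitch deg (nose down +) 16.6 roll -0.8 sd 1.7 u range -18.7 24.2
t 19.25 tcp u,v,z -13.15 0.65 70.24 F(u,v,z) -4.93 -0.27 0.95 gap 37.678045648075496
```

Request:
jog_arm(deltas="-0.5 0 0 0 30; -1 0 0 0 30; -1.5 0 0 0 30; -1.7 0 0 0 30; -1.7 0 0 0 30; -1.7 0 0 0 30; -1.7 0 0 0 30; -1.7 0 0 0 30; -1.7 0 0 0 30; -1.7 0 0 0 30")

```text
clock: 20.5
eef_pos: [497.6, 86.0, 70.2]
eef_rot: [3.142, -0.001, -2.991]
wrist_force: [-6.2, -1.0, 1.8]
finger_gap: 37.6
```

```bash
python3 l.py s7
```

```text
n 254 cen [3.6 1.3] z 66.7 pitch deg (nose down +) 16.5 roll 0.2 sd 1.7 u range -16.5 24.6
t 20.55 tcp u,v,z -11.66 0.64 70.21 F(u,v,z) -6.72 -0.3 1.8 gap 37.73234459047803
```

Request:
jog_arm(deltas="-0.4 0 0 0 30; -0.8 0 0 0 30; -1.2 0 0 0 30; -1.5 0 0 0 30; -1.5 0 0 0 30; -1.5 0 0 0 30; -1.5 0 0 0 30; -1.5 0 0 0 30; -1.5 0 0 0 30; -1.5 0 0 0 30")

```text
clock: 21.8
eef_pos: [498.9, 86.2, 70.2]
eef_rot: [3.142, -0.001, -2.991]
wrist_force: [-8.8, -1.9, 3.0]
finger_gap: 37.8
```

```bash
python3 l.py s8
```

```text
n 257 cen [5.  1.1] z 66.8 pitch deg (nose down +) 16.8 roll -1.9 sd 1.7 u range -15.4 26.0
t 21.85 tcp u,v,z -10.41 0.65 70.16 F(u,v,z) -8.86 0.24 2.97 gap 37.78309271787172
```

Request:
jog_arm(deltas="0.2 0 0.4 0 30; 0.4 0 0.8 0 30; 0.6 0 1.2 0 30; 0.8 0 1.6 0 30; 1.0 0 2.0 0 30; 1.2 0 2.4 0 30; 1.4 0 2.8 0 30; 1.6 0 3.2 0 30; 1.8 0 3.6 0 30; 1.8 0 3.6 0 30")

```text
clock: 23.1
eef_pos: [497.9, 86.0, 67.3]
eef_rot: [-3.142, 0.001, -2.991]
wrist_force: [-6.9, -1.5, 8.4]
finger_gap: 37.8
```

```bash
python3 l.py s9
```

```text
n 241 cen [3.6 1.1] z 65.1 pitch deg (nose down +) 13.2 roll -1.9 sd 1.5 u range -17.3 24.6
t 23.15 tcp u,v,z -11.34 0.65 67.34 F(u,v,z) -7.67 0.24 7.57 gap 37.811327645254366
```

Request:
jog_arm(deltas="0.2 0 0.6 0 30; 0.4 0 1.2 0 30; 0.7 0 1.8 0 30; 0.9 0 2.4 0 30; 1.1 0 3 0 30; 1.3 0 3.4 0 30; 1.4 0 3.8 0 30; 1.5 0 4 0 30; 1.5 0 4 0 30; 1.5 0 4 0 30")

```text
clock: 24.4
eef_pos: [496.6, 85.8, 63.3]
eef_rot: [-3.142, 0.002, -2.991]
wrist_force: [-5.9, -0.8, 6.3]
finger_gap: 37.6
```

```bash
python3 l.py s10
```

```text
n 124 cen [-8.5  1.9] z 64.1 pitch deg (nose down +) 9.2 roll 1.1 sd 1.6 u range -21.3 0.3
t 24.45 tcp u,v,z -12.69 0.63 63.3 F(u,v,z) -6.33 -0.29 6.67 gap 37.433840343440586
```

Run:
```python
from h import *
th=.15;u=np.array([np.cos(th),np.sin(th)]);v=np.array([-u[1],u[0]]);B=np.array([509.25,87.1])
tcp={'s6':-13.15,'s7':-11.66,'s8':-10.41,'s9':-11.34,'s10':-12.69}
for f in tcp:
    z=np.load(f'pics/{f}.npz');im=z['im'];d=z['d'];P=pts('side',d);hsv=cv2.cvtColor(im,cv2.COLOR_RGB2HSV)
    a=(P[...,:2]-B)@u;b=(P[...,:2]-B)@v;zz=P[...,2]
    box=(abs(b)<22)&(a>-40)&(a<40)&(zz>45)&(zz<85)&(d>0)
    g=box&(hsv[...,0]>45)&(hsv[...,0]<80)&(hsv[...,1]>90);w=box&(hsv[...,1]<70)&(hsv[...,2]>140)
    w=cv2.morphologyEx(w.astype(np.uint8),cv2.MORPH_OPEN,np.ones((3,3)))>0
    m=g|w
    k,l,s,cc=cv2.connectedComponentsWithStats(m.astype(np.uint8));
    m=np.isin(l,1+np.where(s[1:,4]>40)[0])
    A=np.c_[a[m],b[m],np.ones(m.sum())];q=zz[m];c0=A[:,:2].mean(0);A[:,:2]-=c0;kk=np.ones(len(q),bool)
    for _ in range(5):
        co=np.linalg.lstsq(A[kk],q[kk],rcond=None)[0];r=q-A@co;kk=abs(r)<2.5*r[kk].std()
    th_=-np.arctan(co[0])
    L=np.argwhere(w);print(f,m.sum(),w.sum(),'pitch',np.degrees(th_).round(1),'white cen u',a[w].mean().round(2),'z',zz[w].mean().round(2),'green',a[g&m].mean().round(2),zz[g&m].mean().round(2),'white-tcp',(a[w].mean()-tcp[f]).round(2), 'pitch gw',np.degrees(np.arctan2(zz[g&m].mean()-zz[w].mean(),a[w].mean()-a[g&m].mean())).round(1))
```

```text
s6 315 129 pitch 16.7 white cen u 13.98 z 63.5 green -7.57 69.81 white-tcp 27.13 pitch gw 16.3
s7 319 131 pitch 16.3 white cen u 15.2 z 63.32 green -6.07 69.54 white-tcp 26.86 pitch gw 16.3
s8 323 136 pitch 16.3 white cen u 16.52 z 63.21 green -4.95 69.74 white-tcp 26.93 pitch gw 16.9
s9 307 130 pitch 13.3 white cen u 15.32 z 62.17 green -6.42 67.42 white-tcp 26.66 pitch gw 13.6
s10 276 115 pitch 9.3 white cen u 13.84 z 60.41 green -8.99 64.14 white-tcp 26.53 pitch gw 9.3
```

View pics/s10c.png

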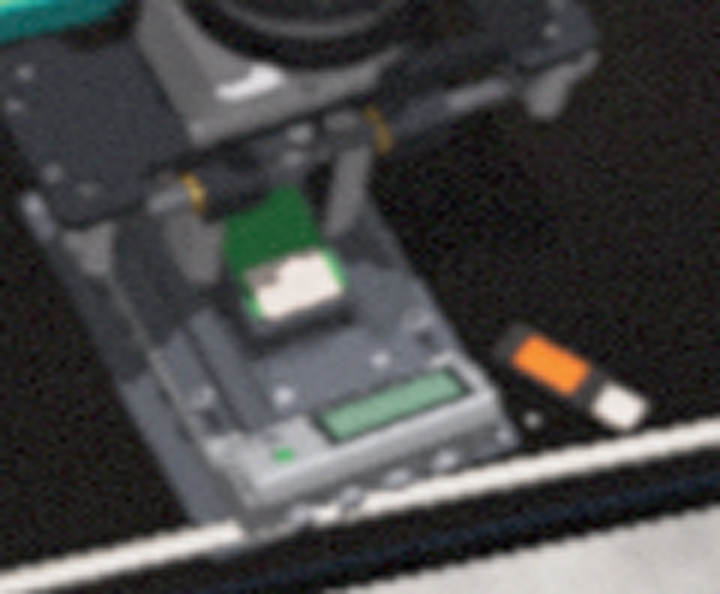

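Request:
jog_arm(deltas="0.2 0 0.5 0 30; 0.3 0 1 0 30; 0.5 0 1.5 0 30; 0.7 0 2 0 30; 0.8 0 2.5 0 30; 1 0 3 0 30; 1 0 3 0 30; 1 0 3 0 30; 1 0 3 0 30; 1 0 3 0 30")

```text
clock: 25.7
eef_pos: [495.8, 85.7, 60.5]
eef_rot: [-3.141, 0.002, -2.991]
wrist_force: [-5.4, -0.8, 7.8]
finger_gap: 37.6
```

```bash
sed -i "s/w=box&(hsv\[...,1\]<70)&(hsv\[...,2\]>140)&(abs(b)<15)&(a>-30)/w=box\&(hsv[...,1]<70)\&(hsv[...,2]>140)\&(abs(b)<20)\&(a>0)/; s/i=1+s\[1:,4\].argmax();m=cv2.erode((l==i)/m=cv2.erode(np.isin(l,1+np.where(s[1:,4]>40)[0])/" l.py; python3 l.py s11
```

```text
n 209 cen [0.3 1.3] z 60.6 pitch deg (nose down +) 6.4 roll -1.3 sd 1.5 u range -22.4 20.8
t 25.75 tcp u,v,z -13.49 0.6 60.48 F(u,v,z) -5.85 0.21 8.86 gap 37.28686810011774
```

Request:
jog_arm(deltas="0.1 0 0.4 0 30; 0.2 0 0.8 0 30; 0.3 0 1.2 0 30; 0.4 0 1.6 0 30; 0.5 0 2 0 30; 0.6 0 2.4 0 30; 0.6 0 2.4 0 30; 0.6 0 2.4 0 30; 0.6 0 2.4 0 30; 0.6 0 2.4 0 30")

```text
clock: 27.0
eef_pos: [495.7, 85.7, 58.8]
eef_rot: [-3.141, 0.003, -2.991]
wrist_force: [-7.8, -0.8, 16.3]
finger_gap: 37.8
```

```bash
python3 l.py s12
```

```text
n 204 cen [-0.6  1.5] z 59.9 pitch deg (nose down +) 4.7 roll -1.0 sd 1.6 u range -23.4 20.2
t 27.05 tcp u,v,z -13.67 0.59 58.82 F(u,v,z) -7.76 0.75 16.05 gap 37.4426088343145
```

View image.

Run:
```python
import cv2
im=cv2.imread('pics/s12.png')[225:280,310:360];cv2.imwrite('pics/s12z.png',cv2.resize(im,None,fx=12,fy=10.5,interpolation=cv2.INTER_CUBIC))
```

```text
(no output)
```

View pics/s12z.png

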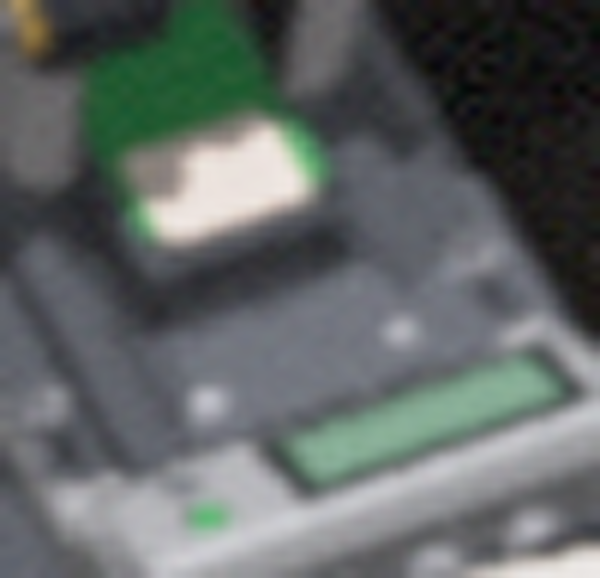

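View pics/s12c.png

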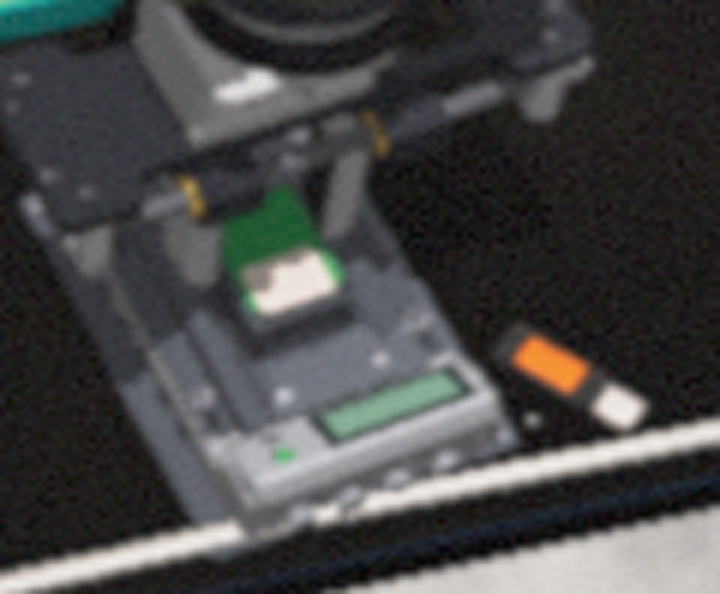

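```bash
cat > w.py <<'E'
from h import *
import sys
th=.15;u=np.array([np.cos(th),np.sin(th)]);v=np.array([-u[1],u[0]]);B=np.array([509.25,87.1])
for f,pd in zip(sys.argv[1::2],map(float,sys.argv[2::2])):
    z=np.load(f'pics/{f}.npz');im=z['im'];gray=im.astype(np.float32)
    p=np.radians(pd);c,s=np.cos(p),np.sin(p)
    # sweep white-dark edge: hypothesise top-plane line; nose corner at xn on floor z=30; label plane points: xp along, z=26
    best=[]
    xs=np.arange(4,30,.5)
    # for plane through floor contact: unknown xn; use plane height at label front approx: height=30+ (34-21)*s+26*c
    h=30+13*s+26*c
    U=np.arange(0,40,.5)
    pr=[]
    for y in np.arange(-10,11,2.):
        X=np.c_[B+U[:,None]*u+(y+.0)*v,np.full(len(U),h)];uv=proj('side',X).astype(np.float32)
        pr.append(cv2.remap(gray,uv[None,:,0],uv[None,:,1],cv2.INTER_LINEAR)[0].mean(1))
    pr=np.mean(pr,0)
    hi=pr[:30].max();lo=pr[np.argmax(pr):np.argmax(pr)+30].min();i0=np.argmax(pr)
    mid=(hi+lo)/2
    j=i0+np.argmax(pr[i0:]<mid);e=U[j-1]+(pr[j-1]-mid)/(pr[j-1]-pr[j])*.5
    up=e+ (13*c-20*s)  # upper nose corner if label edge at x=21
    print(f,'front edge u',e.round(2),'upper nose u',up.round(2),hi,lo)
E
python3 w.py s6 16.5 s7 16.3 s8 16.6 s9 13.4 s10 9.3 s11 6.4 s12 4.7
```

```text
s6 front edge u 22.33 upper nose u 29.11 228.01352 47.64785
s7 front edge u 23.72 upper nose u 30.59 227.25323 45.93312
s8 front edge u 25.06 upper nose u 31.8 226.93423 48.693832
s9 front edge u 23.92 upper nose u 31.93 227.58241 47.138733
s10 front edge u 21.65 upper nose u 31.24 228.49292 50.80037
s11 front edge u 20.15 upper nose u 30.84 228.93018 49.970592
s12 front edge u 19.46 upper nose u 30.77 228.32378 51.672256
```

Request:
jog_arm(deltas="-0.3 0 0 0 30; -0.6 0 0 0 30; -0.9 0 0 0 30; -0.9 0 0.3 0 30; -0.9 0 0.6 0 30; -0.9 0 0.9 0 30; -0.9 0 0.9 0 30; -0.9 0 0.9 0 30; -0.9 0 0.9 0 30; -0.9 0 0.9 0 30")

```text
clock: 28.3
eef_pos: [495.9, 85.7, 57.6]
eef_rot: [-3.141, 0.002, -2.991]
wrist_force: [-10.7, -2.3, 16.0]
finger_gap: 37.9
```

```bash
python3 l.py s13;python3 w.py s13 4
```

```text
n 177 cen [-0.8  2. ] z 58.9 pitch deg (nose down +) 4.1 roll -1.2 sd 1.5 u range -23.4 19.0
t 28.35 tcp u,v,z -13.38 0.6 57.58 F(u,v,z) -10.99 0.79 15.22 gap 37.59225156189732
s13 front edge u 19.11 upper nose u 30.69 227.54062 52.33337
```

Request:
jog_arm(deltas="0.3 0 0 0 30; 0.5 0 0.2 0 30; 0.5 0 0.4 0 30; 0.5 0 0.6 0 30; 0.5 0 0.8 0 30; 0.5 0 1 0 30; 0.5 0 1.2 0 30; 0.5 0 1.2 0 30; 0.5 0 1.2 0 30; 0.5 0 1.2 0 30")

```text
clock: 29.6
eef_pos: [495.9, 85.7, 56.7]
eef_rot: [-3.141, 0.003, -2.991]
wrist_force: [-7.5, -1.9, 16.2]
finger_gap: 38.0
```

```bash
python3 l.py s14;python3 w.py s14 3
```

```text
n 182 cen [-1.4  2.1] z 58.3 pitch deg (nose down +) 1.7 roll -0.5 sd 1.5 u range -24.1 18.9
t 29.65 tcp u,v,z -13.38 0.58 56.66 F(u,v,z) -9.01 0.41 15.95 gap 37.30586883419664
s14 front edge u 18.71 upper nose u 30.64 227.63579 52.470375
```

Request:
jog_arm(deltas="0.2 0 0.2 0 30; 0.3 0 0.4 0 30; 0.3 0 0.6 0 30; 0.3 0 0.8 0 30; 0.3 0 1 0 30; 0.3 0 1 0 30; 0.3 0 1 0 30; 0.3 0 1 0 30; 0.3 0 1 0 30; 0.3 0 1 0 30")

```text
clock: 30.9
eef_pos: [495.8, 85.6, 55.7]
eef_rot: [-3.141, 0.003, -2.991]
wrist_force: [-6.7, -1.3, 16.8]
finger_gap: 37.3
```

```bash
python3 l.py s15;python3 w.py s15 1
```

```text
n 171 cen [-0.6  2.4] z 58.0 pitch deg (nose down +) 0.6 roll 0.2 sd 1.5 u range -24.2 18.9
t 30.95 tcp u,v,z -13.48 0.59 55.74 F(u,v,z) -6.9 -0.39 16.31 gap 37.81266437182873
s15 front edge u 18.16 upper nose u 30.81 226.8772 51.661545
```

Request:
jog_arm(deltas="0 0 -0.8 0 30; 0 0 -1.2 0 44; 0 0 -1.2 0 60; 0 0 -1.5 0 60; 0 0 -1.5 0 60; 0 0 -5 0 60; 0 0 -15 0 60; 0 0 -30 0 60; 0 0 -45 0 60; 0 0 -45 0 60")

```text
clock: 32.2
eef_pos: [495.3, 85.6, 100.7]
eef_rot: [-3.141, 0.003, -2.991]
wrist_force: [-0.2, -0.3, 0.1]
finger_gap: 59.7
```

```bash
python3 l.py s16;python3 w.py s16 0
```

```text
n 238 cen [-3.4 -0.3] z 58.2 pitch deg (nose down +) 1.5 roll -0.9 sd 1.3 u range -25.1 18.6
t 32.25 tcp u,v,z -14.49 0.64 99.79 F(u,v,z) 0.24 -0.09 0.5 gap 59.862436462018614
s16 front edge u 17.99 upper nose u 30.99 227.17642 52.89882
```

View pics/s16c.png

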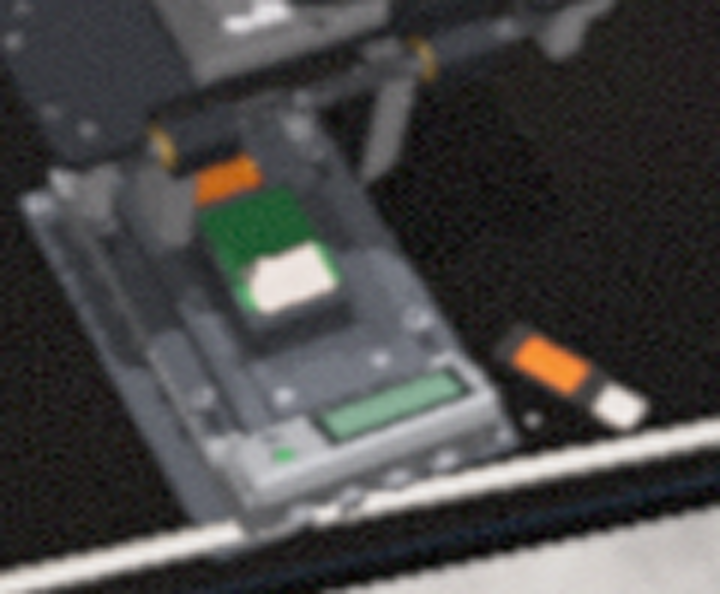

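Request:
jog_arm(deltas="5 0 0 0 0; 5 0 0 0 0; 5 0 0 0 0; 5 0 0 0 0; 5 0 0 0 0; 5 0 8 0 0; 5 0 16 0 0; 5 0 24 0 0; 5 0 26 0 0; 5 0 26 0 0", squeeze=10)

```text
clock: 33.5
eef_pos: [489.6, 84.8, 73.0]
eef_rot: [3.142, -0.0, -2.991]
wrist_force: [-0.0, 0.1, 0.6]
finger_gap: 0.7
```

Request:
jog_arm(deltas="0 0 0.5 0 0; 0 0 1 0 0; 0 0 1.5 0 0; 0 0 2 0 0; 0 0 2.5 0 0; 0 0 3 0 0; 0 0 3.5 0 0; 0 0 4 0 0; 0 0 4 0 0; 0 0 4 0 0")

```text
clock: 34.75
eef_pos: [489.3, 84.6, 70.1]
eef_rot: [-3.141, -0.001, -2.991]
wrist_force: [-10.3, -2.3, 17.4]
finger_gap: 0.4
```

Request:
jog_arm(deltas="0.4 0 -0.5 0 0; 0.8 0 -1 0 0; 0.8 0 -1.5 0 0; 0.8 0 -1.5 0 0; 0.8 0 -1.5 0 0; 0.8 0 -1.5 0 0; 0.8 0 -1.5 0 0; 0.8 0 -1.5 0 0; 0.8 0 -1.5 0 0; 0.8 0 -1.5 0 0")

```text
clock: 36.0
eef_pos: [488.9, 84.7, 70.6]
eef_rot: [-3.142, -0.0, -2.991]
wrist_force: [-0.0, 0.2, 0.0]
finger_gap: 0.3
```

```bash
python3 l.py s17;python3 w.py s17 0
```

```text
n 134 cen [ 3.8 -1. ] z 57.1 pitch deg (nose down +) -2.0 roll -0.4 sd 1.5 u range -23.9 18.8
t 36.05 tcp u,v,z -20.54 0.62 70.65 F(u,v,z) -0.1 -0.14 0.39 gap 0.5429320799306739
s17 front edge u 16.4 upper nose u 29.4 233.52676 108.28774
```

Request:
jog_arm(deltas="0 0 -10 0 0; 0 0 -25 0 0; 15 0 -25 0 0; 30 0 -25 0 0; 45 0 -25 0 0; 57 0 -25 0 0; 60 0 -25 0 0; 60 0 -25 0 0; 60 0 -25 0 0; 60 0 -25 0 0")

```text
clock: 37.3
eef_pos: [429.7, 75.7, 95.6]
eef_rot: [3.142, -0.0, -2.991]
wrist_force: [0.3, 0.5, -0.2]
finger_gap: 0.6
```

```bash
python3 l.py s18;python3 w.py s18 0
```

```text
n 232 cen [-4.8 -0.3] z 57.2 pitch deg (nose down +) 0.4 roll -0.6 sd 1.5 u range -26.1 19.3
t 37.35 tcp u,v,z -80.39 0.62 95.58 F(u,v,z) 0.11 -1.23 -0.17 gap 0.6266659383558268
s18 front edge u 15.56 upper nose u 28.56 241.50352 191.86806
```

View pics/s18c.png

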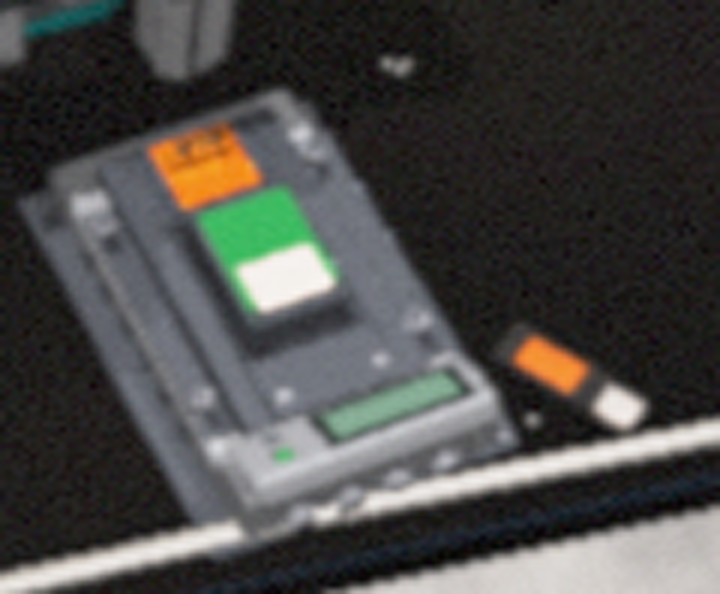

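Request:
jog_arm(deltas="0 0 10 0 0; 0 0 20 0 0; 0 0 30 0 0; 0 0 35 0 0; -2 0 35 0 0; -4 0 35 0 0; -5 0 35 0 0; -6 0 35 0 0; -6 0 35 0 0; -6 0 35 0 0")

```text
clock: 38.6
eef_pos: [435.4, 76.6, 60.7]
eef_rot: [-3.142, 0.0, -2.991]
wrist_force: [-0.2, 0.0, -1.1]
finger_gap: 0.7
```

Request:
jog_arm(deltas="-0.5 0 0 0 0; -1 0 0 0 0; -1.5 0 0 0 0; -2 0 0 0 0; -2.5 0 0 0 0; -3 0 0 0 0; -3.5 0 0 0 0; -4 0 0 0 0; -4 0 0 0 0; -4 0 0 0 0")

```text
clock: 39.85
eef_pos: [439.4, 77.2, 60.6]
eef_rot: [-3.142, 0.0, -2.991]
wrist_force: [-1.8, -0.0, 0.6]
finger_gap: 0.5
```

Request:
jog_arm(deltas="-0.5 0 0 0 0; -1 0 0 0 0; -1.5 0 0 0 0; -2 0 0 0 0; -2.5 0 0 0 0; -3 0 0 0 0; -3.5 0 0 0 0; -4 0 0 0 0; -4 0 0 0 0; -4 0 0 0 0")

```text
clock: 41.1
eef_pos: [443.4, 77.8, 60.7]
eef_rot: [-3.142, 0.0, -2.991]
wrist_force: [-2.1, -0.1, -0.0]
finger_gap: 0.6
```

Request:
jog_arm(deltas="-0.4 0 0 0 0; -0.8 0 0 0 0; -1.2 0 0 0 0; -1.6 0 0 0 0; -2 0 0 0 0; -2 0 0 0 0; -2 0 0 0 0; -2 0 0 0 0; -2 0 0 0 0; -2 0 0 0 0")

```text
clock: 42.35
eef_pos: [445.3, 78.1, 60.6]
eef_rot: [-3.142, -0.0, -2.991]
wrist_force: [-2.1, 0.3, 1.2]
finger_gap: 0.8
```

```bash
python3 l.py s19
```

```text
n 230 cen [-4.   0.1] z 56.8 pitch deg (nose down +) -0.2 roll -1.2 sd 1.6 u range -25.1 18.2
t 42.4 tcp u,v,z -64.55 0.63 60.64 F(u,v,z) -3.18 1.78 1.01 gap 0.13326682701020223
```

View pics/s19c.png

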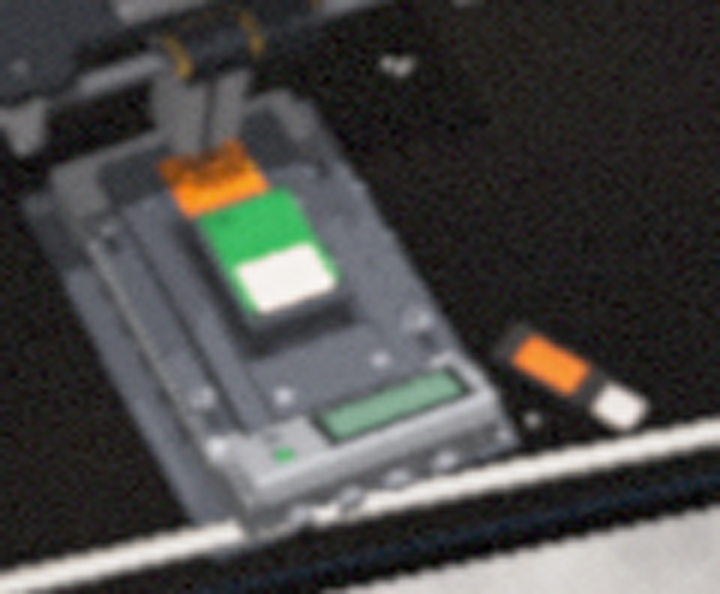

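Lock is sliding forward at about 2 N. Continue to the stop.

Request:
jog_arm(deltas="-0.4 0 0 0 0; -0.8 0 0 0 0; -1.2 0 0 0 0; -1.6 0 0 0 0; -2 0 0 0 0; -2 0 0 0 0; -2 0 0 0 0; -2 0 0 0 0; -2 0 0 0 0; -2 0 0 0 0")

```text
clock: 43.65
eef_pos: [445.8, 78.2, 60.4]
eef_rot: [3.142, -0.004, -2.991]
wrist_force: [-13.6, -2.5, 9.2]
finger_gap: 0.1
```

Request:
jog_arm(deltas="3 0 0 0 0; 8 0 0 0 0; 14 0 0 0 0; 20 0 -10 0 0; 25 0 -30 0 0; 30 0 -50 0 0; 30 0 -70 0 0; 30 0 -80 0 0; 30 0 -80 0 0; 30 0 -80 0 0")

```text
clock: 44.9
eef_pos: [417.3, 73.8, 140.1]
eef_rot: [3.142, -0.001, -2.991]
wrist_force: [-0.3, 0.6, -0.0]
finger_gap: 0.3
```

```bash
python3 l.py s20
python3 - <<'E'
from h import *
th=.15;u=np.array([np.cos(th),np.sin(th)]);v=np.array([-u[1],u[0]]);B=np.array([509.25,87.1])
def prof(f,h):
    im=np.load(f'pics/{f}.npz')['im'].astype(np.float32)
    U=np.arange(-90,-15,.5);pr=[]
    for y in np.arange(-8,9,2.):
        X=np.c_[B+U[:,None]*u+y*v,np.full(len(U),h)];uv=proj('side',X).astype(np.float32)
        pr.append(cv2.remap(im,uv[None,:,0],uv[None,:,1],cv2.INTER_LINEAR)[0])
    return U,np.mean(pr,0)
for f in('side0','s18','s20'):
    U,p=prof(f,50)
    bl=p[:,0]-p[:,2]
    j=np.argmax(bl>60);e=U[np.where(bl>60)[0]]
    k=(U>-75)&(U<-50);dk=U[k][np.argmin(np.where(bl[k]>50,p[k].sum(1),999))]
    print(f,'orange from',e.min(),'to',e.max(),'dark ridge at',dk)
E
```

```text
n 227 cen [-3.5  0.1] z 56.9 pitch deg (nose down +) -0.6 roll 0.7 sd 1.8 u range -25.8 18.8
t 44.95 tcp u,v,z -92.85 0.63 140.0 F(u,v,z) -0.04 -0.93 -0.0 gap 0.4890777745038868
side0 orange from -64.5 to -34.5 dark ridge at -58.5
s18 orange from -64.5 to -34.5 dark ridge at -62.0
s20 orange from -57.5 to -31.5 dark ridge at -51.0
```

View pics/s20c.png

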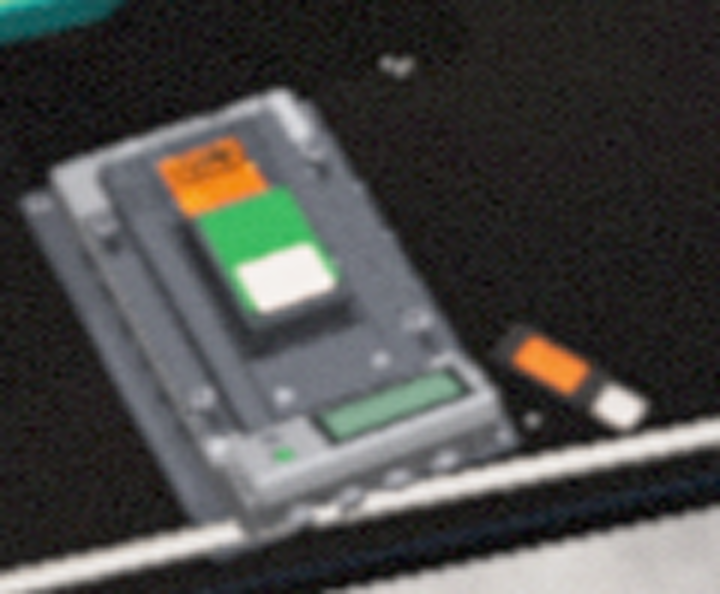

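```bash
python3 -c "
from h import *
workorder.sign_off();print(manip.read_state()['clock'])"
```

```text
the job is handed in; nothing more can be done
the job is handed in; nothing more can be done
```

The charged pack is in the bay, flat, with the orange lock pushed fully forward over its tail. I handed the job in at about 45 s of the 67 s allowed, with the arm clear of everything.

**How it went:**
- I first moved the pack out from beside the grey box so the gripper had room, then gripped it by its ribbed sides.
- The arm cannot tilt its tool, so I tilted the pack to about 16.5° by lowering its tail ledge onto the lock's tab in a soft grip. The tab did not visibly move.
- I slid the nose under the cover bar and pressed the contacts by feel to about 4 mm (roughly 8.8 N).
- I rocked the tail down, let go, and pressed the tail lightly from above to seat it.
- I then pushed the lock forward. It slid at about 2 N and came to a hard stop at about 13.6 N.

**Last checks (side camera):**

| Check | Result |
|---|---|
| Pack tilt | About -0.6°, within the roughly ±0.5° to 1° noise |
| Label height | 56.9 mm against 56 mm expected, within the camera's usual 1 mm error |
| Lock travel | About 7.0 mm from its starting position, ended on the stop |
| Robot contact | Free, no force beyond sensor noise (about 1 N) |

**Disagreements and limits:**
- During the rock-down the pack crept back in the grip. Camera and force then disagreed on how far the contacts were pressed, roughly 3 mm against 2.2 to 3.7 mm.
- The final contact travel is inferred from the pack sitting flat against the tail wall (about 3.5 mm); I did not measure it directly.
- The force rose to about 16 N downward and 11 N forward at the end of the rock-down. While I pressed the tail from above, it peaked at 17 N downward and 10 N sideways.

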